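# Set the rivet in a candle wick bar

### The arm

A 7-joint arm with a two-finger parallel gripper is mounted at the origin on the work surface. World frame = base frame: x ahead of the robot, y to its left, z up, the work surface at z = 0. Lengths are in m, angles in rad, forces in N, time in s.
With the tool pointing down it reaches from about 0.4 to 0.9 m from the base axis. Payload 5.5 kg.
Tool frame: the origin (TCP) lies on the centre line of the jaws, within the pads' length; the fingertips stand 14 mm ahead of it and the grasp point (between the pads) lies 5 mm behind it; z points along the fingers, y is the line along which they close (so a half turn about z gives the same grasp; the last joint's range is limited). The gripper opens to 85 mm and grips with 20 to 120 N. Pads are 22 mm wide; open, the fingers measure 114 mm over their backs; the gripper's body (76 mm by 85 mm) begins 54 mm behind the grasp point. The pads swing forward as they close: fully open they stand 13 mm farther back than shut.
Start: joints at [1.467, 0.501, -0.427, 1.55, 0.221, 1.138, -0.21], TCP at [0.233, -0.607, 0.218] pointing down, gripper open.
Joint ranges: [-2.88, 2.88], [-0.31, 2.03], [-1.54, 1.56], [0.2, 2.42], [-1.41, 4.55], [0.19, 2.02], [-2.57, 2.57]. Speed limits (rad/s): [2.57, 2.57, 3.14, 3.14, 3.14, 3.14, 3.14].

### API

Orientations are given as a 3x3 rotation matrix whose columns are the frame's x, y, z axes.
In Python, from station import sensors, vision, job_done gives the robot as it stands.
- The arm moves only by the tool move_arm, never from a script. Its argument "targets" is a list of rows, each an object with "hand": the gripper command: -1 is fully open, 1 is shut, values between are in proportion; "slide": the shift along the tool's x, y, z in m, a list of three; "twist": the turn, a rotation vector about the tool's x, y, z in rad, a list of three. In form: [{"hand": hand, "slide": [tx, ty, tz], "twist": [wx, wy, wz]}, ...]. A call has 1 to 12 rows; each row shifts and turns the commanded pose from where the row before left it, along the tool's axes as they then stand; what a row does not reach is not made up. A row lasts 1/8 s, in which the tool goes at most 62.5 mm and 10.7 degrees, less where a joint would pass 70% of its speed; a pose out of reach is approached as far as the arm can. A call with a gripper value outside its range is refused whole. The fingers move at their own pace and stop on an object; "squeeze" is the grip in N (left out, the last holds). Time passes only in rows, so rows that do not move let the fingers close. It gives the time, the measured TCP pose, the force, the opening and the grip force at its end, in the units of the state.
- sensors.read_state(): the state, without advancing time (a new reading comes with each control period).
- vision.capture(name): name is "scene" or "side" or "wrist"; returns a dict with "img" (480x640x3 uint8, red, green, blue), "K" (3x3 intrinsics, pixels), "R" (3x3) and "t" (3): a world point X has camera coordinates R X + t. Camera axes: x right, y down, z forward; pixel columns grow to the right and rows downward; lengths in m; the calibration is good to about 2 mm. A picture is of the moment at which its call begins. There is no depth.
- job_done(): hands the job in; it is judged then, once.
The state is a dict: "t": time; "qpos": joint angles; "dq": joint speeds; "effort": joint torques, N m; "eef_pos": TCP position; "orientation": TCP orientation; "wrist_force": force on the tool from outside, world axes, zero at the start; "ft_torque": the same for the moment, N m; "opening": finger opening in m; "gripper_force": force on a finger pad.
Only numpy, scipy, OpenCV 4.12 (cv2) and the standard library are available. Lean on these libraries where they do the work, as an engineer would, in place of code of your own. Each camera call takes 0.05 s, during which the arm holds its last target. There are 200 camera calls.

### The job

Lay the wooden wick bar flat on the anvil of the riveting press, along the fence, with its rivet centred under the punch, and then push the gauge knob down until the gauge foot rests on the bar, and let it spring up again. Then take the mallet by its handle and strike the punch head a brisk blow, so that the punch is driven right down onto the bar, and put the mallet back on its rest as it was, standing on its face with the handle in the notch. The bar stays in place in the press, and the candle and bottle are left where they stand.

Things in the scene. Friction and masses are not known exactly. Their poses are not given: they have to be found in the camera images.
- press: Grey riveting press, fixed: base 170 (x) x 220 (y) x 12 mm; a column (x 68 to 102 mm, y -20 to +20, top 112 mm up) with an arm forward to the punch guide (35 mm wide, 78 to 112 mm up) over the anvil. Open at its front (-x) and -y end. Origin at the bench under the punch axis; x points away from the open front, y along the anvil towards the gauge.
- anvil_mid (a point): Point on the anvil's top (30 mm up; x -28 to +28, y -40 to +90 mm) straight below the punch, axes as the press. The middle of the bar's underside belongs here, bar along y; its -y end then overhangs the anvil by 45 mm. The fence, 8 mm high, runs along the back: face at x = +18 mm, y -35 to +90 mm.
- punch (a joint): Sprung steel punch sliding vertically in the press: 0 = up (its 18 mm wide face is 26 mm over the anvil, 16 mm over a loaded bar), grows downwards in m, about 0.016 when it meets a loaded 10 mm bar, 0.022 at its own stop. Spring about 3.5 N at the top, 9 N on the bar; it returns by itself.
- punch_head (a point): Centre of the top of the punch's mushroom head, 30 mm wide, 154 mm over the bench when up. The mallet strikes here; a moving speed of 0.1 m/s or more at the head makes a good blow.
- gauge (a joint): Sprung height gauge sliding vertically: 0 = up (foot 32 mm over the anvil), grows downwards in m; it reads about 0.022 when the foot rests on the 10 mm bar, 0.030 with no bar. Spring about 2 to 5 N; it returns by itself.
- gauge_knob (a point): Centre of the top of the gauge's black knob, 24 mm wide, 10 mm thick, 140 mm over the bench when up, 60 mm along +y from the punch axis; press it from above. Its arm, 16 mm wide, is 92 to 106 mm up; a scale plate 18 mm wide stands 30 mm behind (+x of) the knob's axis, up to 166 mm.
- bar: Loose wooden wick bar, 30 (x) x 170 (y) x 10 (z) mm, 50 g, with a small steel clip and a 10 mm rivet head at the middle of its top. Origin at the middle of its underside, y along its length; the two ends are alike. Grip it across its 30 mm width, about 65 mm from the middle, at the end that will overhang the anvil.
- mallet: Rubber mallet, about 0.4 kg, standing on its round face: head 50 mm in diameter and 75 mm tall, axis vertical; wooden handle 24 mm wide and 22 mm thick, level, from the head towards -x to 240 mm from the head's axis, its centreline 37.5 mm above the face. Origin at the centre of the lower face, which is the striking face; z up through the head.
- mallet_grip (a point): Place to grip the mallet: on the handle's centreline, 60 mm from the head's axis; pinch across the handle's 24 mm width (mallet's y).
- rest: Wooden mallet rest, fixed to the bench: board 260 (x) x 90 (y) x 12 mm with a notched block at x = -70 mm: saddle top at 38.5 mm, two cheeks 38 mm apart up to 65.5 mm. Origin at the bench under the board's middle, x along the board towards the head's end.
- rest_pad (a point): Top face of the rest's board, 85 mm along its +x from the middle: here the centre of the mallet's lower face stands, handle along -x in the notch.
- candle: Bystander: blue berry-textured candle jar, 80 mm wide, 80 mm tall, with a flat wooden wick. Origin at its underside.
- bottle: Bystander: amber bottle, 52 mm wide, 120 mm tall. Origin at its underside.
Not all that is in view belongs to the job. There is more than one size of the bar; the job needs the smallest.

How it is judged:
On the way, in this order (a step that is already met when the one before it is completed fails the run):
1. the bar lies on the anvil, middle within 9 mm of the punch axis both ways, square to 0.1 rad, let go (x of bar in the frame of anvil_mid between -0.009 and 0.009 m and y of bar in the frame of anvil_mid between -0.009 and 0.009 m and z of bar in the frame of anvil_mid between -0.003 and 0.003 m and angle between the y axis of bar and the y axis of press, either way round below 0.1 rad and angle between bar's own z axis and vertical below 0.06 rad and contact force between bar and the fingers below 0.1 N), for 0.2 s.
2. the gauge foot rests on the bar and the gauge reads 20 to 24 mm (x of bar in the frame of anvil_mid between -0.009 and 0.009 m and y of bar in the frame of anvil_mid between -0.009 and 0.009 m and z of bar in the frame of anvil_mid between -0.003 and 0.003 m and angle between the y axis of bar and the y axis of press, either way round below 0.1 rad and angle between bar's own z axis and vertical below 0.06 rad and value of joint gauge between 0.02 and 0.024 m and contact force between gauge and bar above 0.3 N), for 0.2 s.
3. the gauge is up again (value of joint gauge below 0.004 m).
4. the mallet, held, comes down on the punch head at 0.06 m/s or more (within 40 mm of it, punch not yet driven) (distance between mallet and punch_head below 0.04 m and linear speed of mallet above 0.06 m/s and contact force between mallet and the fingers above 1 N and value of joint punch below 0.01 m).
5. the held mallet has driven the punch down onto the bar (x of bar in the frame of anvil_mid between -0.009 and 0.009 m and y of bar in the frame of anvil_mid between -0.009 and 0.009 m and z of bar in the frame of anvil_mid between -0.003 and 0.003 m and angle between the y axis of bar and the y axis of press, either way round below 0.1 rad and angle between bar's own z axis and vertical below 0.06 rad and value of joint punch above 0.0145 m and contact force between mallet and the fingers above 1 N and contact force between mallet and punch above 1 N and contact force between punch and bar above 1 N).
At the end, for the whole second after the job is handed in: The bar lies flat on the anvil with its middle within 9 mm of the punch axis along and across, square to 0.1 rad; punch and gauge are up; the mallet stands on its face on the rest, within 25 mm of its place, upright to 0.12 rad, handle in the notch (0.2 rad); all at rest (x of bar in the frame of anvil_mid between -0.009 and 0.009 m and y of bar in the frame of anvil_mid between -0.009 and 0.009 m and z of bar in the frame of anvil_mid between -0.003 and 0.003 m and angle between the y axis of bar and the y axis of press, either way round below 0.1 rad and angle between bar's own z axis and vertical below 0.06 rad and value of joint punch below 0.003 m and value of joint gauge below 0.004 m and horizontal distance between mallet and rest_pad below 0.025 m and z of mallet in the frame of rest_pad below 0.006 m and angle between mallet's own z axis and vertical below 0.12 rad and angle between the x axis of mallet and the x axis of rest, either way round below 0.2 rad and linear speed of each of mallet, bar below 0.02 m/s and x of mallet_grip in the frame of rest below 0.06 m); the robot touches nothing.
It fails at once if the candle or bottle is moved by more than 30 mm (distance of any of candle, bottle from where it was at the start of the episode above 0.03 m).
It also fails if it takes over 66 s, if anything falls off the work surface, if the arm or the gripper's body presses on something with over 40 N, if the wrist force passes 120 N, or if a joint passes its speed limit or range.

## Working session

There is one attempt and no reset: what is moved stays moved. The work goes in short steps, Python scripts to look and compute and a tool call to move; the robot and the scene stay as the last step left them, time stands still between calls to the robot, and variables do not carry over. Pictures are saved under pics/ and viewed, at most 10 in all, crops included, and the job is handed in when it is done.

Besides the shell and the picture viewer there is one more tool, called after "Request:" as name(argument=value, ...) on one line, values as JSON. move_arm: Moves the arm, as the interface text tells. Its arguments: {"type":"object","properties":{"targets":{"type":"array"},"squeeze":{"type":"number"}},"required":["targets"]}

```bash
mkdir -p pics; python3 - <<'E'
from station import sensors, vision
import cv2,pickle
s=sensors.read_state(); print(s['t'],s['eef_pos'],s['orientation'],s['opening'])
d={}
for n in("scene","side","wrist"):
    c=vision.capture(n); d[n]=c; cv2.imwrite(f"pics/{n}0.png",c["img"][:,:,::-1]); print(n,c["K"],c["R"],c["t"])
pickle.dump(d,open("c0.pkl","wb"))
E
```

```text
0.0 [ 0.23278126 -0.60611531  0.21695687] [[ 9.33480531e-01  3.58627488e-01 -6.50031113e-04]
 [ 3.58628075e-01 -9.33478759e-01  1.81947515e-03]
 [ 4.57235678e-05 -1.93156404e-03 -9.99998133e-01]] 0.08536301294330369
scene [[462.35408238   0.         323.31027499]
 [  0.         462.35408238 237.91605777]
 [  0.           0.           1.        ]] [[-0.66685113  0.74518888 -0.00175923]
 [ 0.62302944  0.55623537 -0.5499423 ]
 [-0.40883235 -0.3678257  -0.8352008 ]] [ 0.33028529 -0.32085693  1.49300499]
side [[562.6671693    0.         320.40846163]
 [  0.         562.6671693  236.68391768]
 [  0.           0.           1.        ]] [[-0.96505183 -0.26202684  0.00411109]
 [-0.20104074  0.73019318 -0.65299353]
 [ 0.16809994 -0.63099909 -0.75735233]] [0.53497309 0.14693927 1.28234153]
wrist [[341.41784986   0.         317.18523729]
 [  0.         341.41784986 242.96888793]
 [  0.           0.           1.        ]] [[ 0.35849012 -0.93353267 -0.00126191]
 [-0.8998561  -0.34591701  0.2657074 ]
 [-0.24848306 -0.09411794 -0.96405289]] [-0.64983331 -0.03546259  0.3782369 ]
```

View pics/scene0.png

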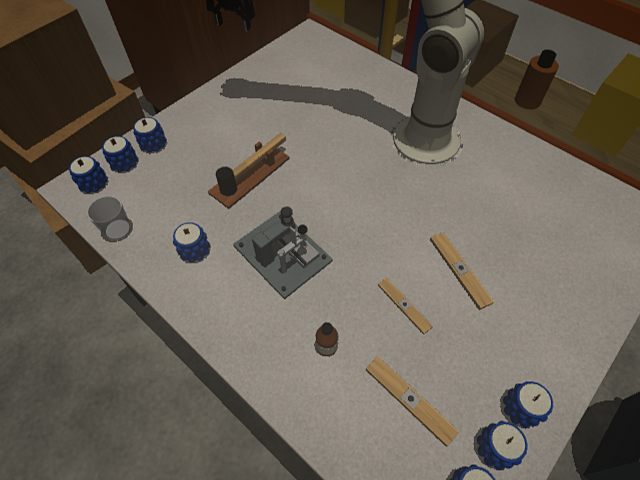

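View pics/side0.png

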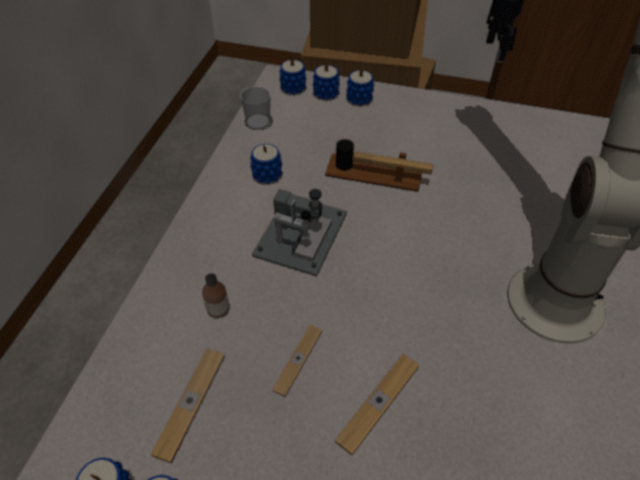

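Three bars: scene (405,304), (461,268), (411,400); the same in side at (298,358), (379,400), (190,400). The one at scene (405,304) / side (298,358) is shortest, so it should be the 170 mm one. I'll confirm that in an enlarged composite that also shows the press and mallet.

```bash
cat >h.py <<'E'
import numpy as np,cv2,pickle
def plane(c,uv,z):
    r=np.linalg.inv(c["K"])@[uv[0],uv[1],1]; d=c["R"].T@r; o=-c["R"].T@c["t"]
    return o+d*(z-o[2])/d[2]
def proj(c,X):
    p=c["K"]@(c["R"]@np.asarray(X,float)+c["t"]); return p[:2]/p[2]
def tri(cs,uvs):
    A=[];b=[]
    for c,uv in zip(cs,uvs):
        r=np.linalg.inv(c["K"])@[uv[0],uv[1],1]; d=c["R"].T@r; d/=np.linalg.norm(d); P=np.eye(3)-np.outer(d,d)
        A.append(P); b.append(P@(-c["R"].T@c["t"]))
    return np.linalg.lstsq(np.vstack(A),np.hstack(b),rcond=None)[0]
E
python3 - <<'E'
from h import *
d=pickle.load(open("c0.pkl","rb"))
def cr(n,x,y,w,h):
    return cv2.resize(d[n]["img"][y:y+h,x:x+w,::-1],(400,300),interpolation=cv2.INTER_CUBIC)
a=np.vstack([np.hstack([cr("scene",228,200,112,84+0),cr("side",248,180,104,78+0)]),np.hstack([cr("scene",200,130,100,75),cr("scene",370,270,88,66)])])
a=np.clip(a.astype(float)*1.6,0,255).astype(np.uint8)
cv2.imwrite("pics/comp.png",a)
E
```

```text
(no output)
```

View pics/comp.png

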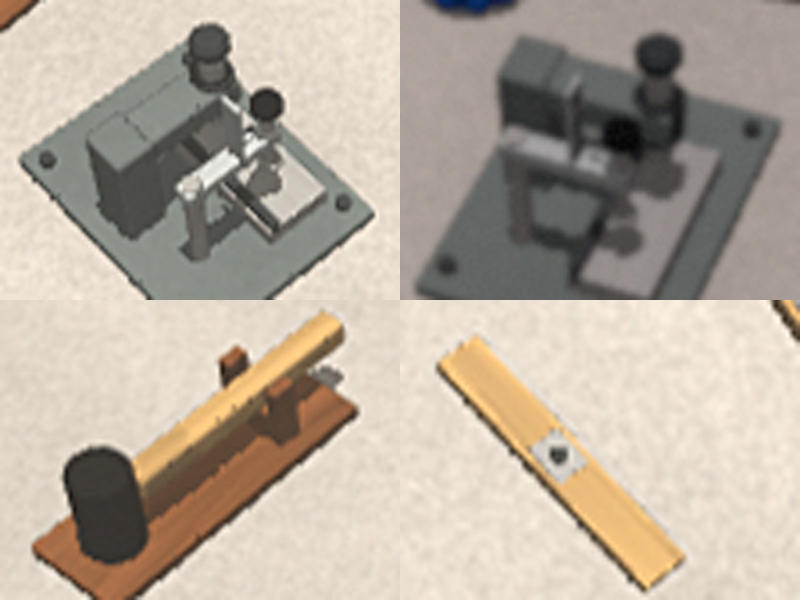

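Composite: panel 1/2 show the grey punch head (scene ≈(287,210), side ≈(315,192)) and the black knob (scene ≈(302,229), side ≈(306,214)). Panel 3 shows the mallet head top at scene ≈(224,173) with its handle end near (284,136), and panel 4 the small bar with its rivet at (404.8,304.1).

```bash
python3 - <<'E'
from h import *
from scipy.optimize import least_squares
d=pickle.load(open("c0.pkl","rb"));S,T=d["scene"],d["side"]
print("punch",tri([S,T],[(286.8,210.3),(315.1,192.5)]),plane(S,(286.8,210.3),.154),plane(T,(315.1,192.5),.154))
print("knob",tri([S,T],[(302.5,228.5),(305.7,213.8)]),plane(S,(302.5,228.5),.14),plane(T,(305.7,213.8),.14))
print("base corners",[plane(S,p,.012).round(3) for p in[(234.2,244.5),(286,294),(332.5,259)]],[plane(T,p,.012).round(3) for p in[(346,210),(316,272),(254,255)]])
print("rivet",plane(S,(404.8,304.1),.011),plane(T,(298,358),.011))
print("mallet top",plane(S,(224.5,172.5),.087),"hend",plane(S,(283.75,136.2),.0605))
print("board",[plane(S,p,.012).round(3) for p in[(208.75,192),(289.3,157)]])
# bars by colour
for n,c,seed in(("scene",S,(395,293)),("side",T,(305,343)),("scene",S,(440,243)),("scene",S,(380,370))):
    h=cv2.cvtColor(c["img"],cv2.COLOR_RGB2HSV); m=((h[...,0]<25)&(h[...,1]>85)&(h[...,2]>80)).astype(np.uint8)
    m=cv2.morphologyEx(m,cv2.MORPH_CLOSE,np.ones((9,9)))
    k,l=cv2.connectedComponents(m); q=(l==l[seed[1],seed[0]]); ys,xs=np.nonzero(q)
    P=np.array([plane(c,(x,y),.009)[:2] for x,y in zip(xs,ys)])*1000
    r=cv2.minAreaRect(P.astype(np.float32)); w,v=np.linalg.eigh(np.cov(P.T)); print(n,len(xs),r,P.mean(0),np.degrees(np.arctan2(v[1,1],v[0,1])))
# press fit
def R(a): return np.array([[np.cos(a),-np.sin(a)],[np.sin(a),np.cos(a)]])
E
```

```text
punch [ 0.57982277 -0.045345    0.15165173] [ 0.58082537 -0.04423563  0.154     ] [ 0.57922827 -0.04277426  0.154     ]
knob [0.58623609 0.01291334 0.13706762] [0.58811489 0.01514037 0.14      ] [0.58525265 0.01461559 0.14      ]
base corners [array([ 0.689, -0.151,  0.012]), array([0.702, 0.058, 0.012]), array([0.546, 0.078, 0.012])] [array([ 0.524, -0.14 ,  0.012]), array([0.545, 0.073, 0.012]), array([0.703, 0.063, 0.012])]
rivet [0.5236157  0.29962314 0.011     ] [0.52171491 0.29867706 0.011     ]
mallet top [ 0.56975083 -0.30597381  0.087     ] hend [ 0.33870969 -0.30247814  0.0605    ]
board [array([ 0.616, -0.343,  0.012]), array([ 0.359, -0.264,  0.012])]
scene 748 ((523.5928344726562, 298.7297668457031), (169.91183471679688, 30.373699188232422), 79.16504669189453) [524.29324522 301.22030883] 79.1261267915342
side 901 ((521.9979858398438, 299.0013427734375), (169.24267578125, 29.633148193359375), 79.2444076538086) [522.51663164 303.39840162] 79.11345113535012
scene 1250 ((339.85498046875, 346.6082458496094), (236.03517150878906, 42.08452606201172), 66.58110809326172) [342.18300936 351.86846954] 66.55034611921988
scene 1855 ((701.3895263671875, 445.73565673828125), (234.62998962402344, 41.855560302734375), 86.58139038085938) [701.91139501 451.59588011] 86.55438938603096
```

Dimensions check out: the bar is 170×30 mm at (0.523,0.299), yaw 79°. Next I'll move over the press to get a closer measurement of the press and mallet with the wrist camera.

```bash
cat >>h.py <<'E'
from scipy.spatial.transform import Rotation as Ro
def Rt(yaw,tilt=0):  # tool x at yaw (deg), z down, then twist about tool y
    y=np.radians(yaw); X=np.array([np.cos(y),np.sin(y),0]);Z=np.array([0,0,-1.]);
    return np.column_stack([X,np.cross(Z,X),Z])@Ro.from_rotvec([0,np.radians(tilt),0]).as_matrix()
def delta(p,R=None):
    from station import sensors
    s=sensors.read_state(); R0=s["orientation"]; 
    print("slide",(R0.T@(np.asarray(p)-s["eef_pos"])).round(4)," then twist",Ro.from_matrix(R0.T@R).as_rotvec().round(4) if R is not None else "", "slide if twist first",(R.T@(np.asarray(p)-s["eef_pos"])).round(4) if R is not None else "")
E
python3 -c "
from h import *
delta((0.48,-0.08,0.34),Rt(21))"
```

```text
slide [ 0.4194 -0.4028 -0.1222]  then twist [-0.0016 -0.      0.0003] slide if twist first [ 0.4193 -0.4027 -0.1228]
```

Request:
move_arm(targets=[{"hand":-1,"slide":[0.042,-0.04,-0.012],"twist":[0,0,0]},{"hand":-1,"slide":[0.042,-0.04,-0.012],"twist":[0,0,0]},{"hand":-1,"slide":[0.042,-0.04,-0.012],"twist":[0,0,0]},{"hand":-1,"slide":[0.042,-0.04,-0.012],"twist":[0,0,0]},{"hand":-1,"slide":[0.042,-0.04,-0.012],"twist":[0,0,0]},{"hand":-1,"slide":[0.042,-0.04,-0.012],"twist":[0,0,0]},{"hand":-1,"slide":[0.042,-0.04,-0.012],"twist":[0,0,0]},{"hand":-1,"slide":[0.042,-0.04,-0.012],"twist":[0,0,0]},{"hand":-1,"slide":[0.042,-0.04,-0.012],"twist":[0,0,0]},{"hand":-1,"slide":[0.042,-0.04,-0.012],"twist":[0,0,0]},{"hand":-1,"slide":[0,0,0],"twist":[0,0,0]},{"hand":-1,"slide":[0,0,0],"twist":[0,0,0]}])

```text
t: 1.65
eef_pos: [0.4813, -0.0831, 0.3376]
orientation: [[0.933, 0.359, -0.001], [0.359, -0.933, -0.0], [-0.001, 0.0, -1.0]]
wrist_force: [-0.5, -1.5, -0.7]
opening: 0.0857
gripper_force: 0.0
```

```bash
python3 - <<'E'
from h import *
from station import sensors, vision
s=sensors.read_state(); print(s['t'],s['qpos'],s['eef_pos'])
c=vision.capture("wrist"); pickle.dump(c,open("w1.pkl","wb")); cv2.imwrite("pics/w1.png",np.clip(c["img"][:,:,::-1]*1.5,0,255).astype(np.uint8))
E
```

```text
1.65 [ 0.87234616  0.13328727 -0.82493853  1.77568117  0.10261944  1.27744357
 -1.18149579] [ 0.48133058 -0.08308869  0.33763904]
```

View pics/w1.png

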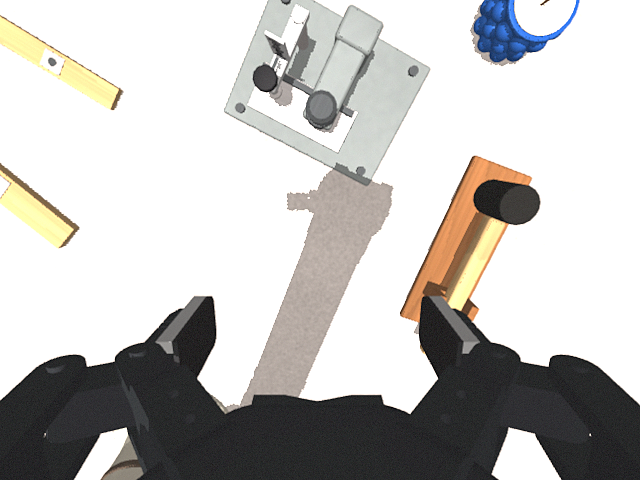

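The wrist picture shows the punch head at (322,108), the knob at (265,78), base corners at (225,111), (367,184) and (429,69), the mallet top at (518,205), and board corners at (475,157), (530,178) and (401,315).

```bash
python3 - <<'E'
from h import *
from scipy.optimize import least_squares
d=pickle.load(open("c0.pkl","rb"));S,T=d["scene"],d["side"];W=pickle.load(open("w1.pkl","rb"))
for n,p,z in(("punch",(322,108),.154),("knob",(265,78),.14),("cL",(225,111),.012),("cB",(367,184),.012),("cR",(429,69),.012),("mtop",(518,205),.087),("b1",(475,157),.012),("b2",(530,178),.012),("b3",(401,315),.012)): print(n,plane(W,p,z).round(4))
# press fit: params px,py,yaw, bx,by(base offset)
obs=[(W,(322,108),'p'),(S,(286.8,210.3),'p'),(T,(315.1,192.5),'p'),(W,(265,78),'k'),(S,(302.5,228.5),'k'),(T,(305.7,213.8),'k'),
(W,(225,111),(-1,1)),(W,(367,184),(-1,-1)),(W,(429,69),(1,-1)),(S,(234.2,244.5),(1,-1)),(S,(286,294),(1,1)),(S,(332.5,259),(-1,1)),(T,(346,210),(-1,-1)),(T,(316,272),(-1,1)),(T,(254,255),(1,1))]
def f(v):
    x,y,a,bx,by=v;c,s=np.cos(a),np.sin(a);o=[]
    for C,uv,k in obs:
        L=(0,0,.154) if k=='p' else (0,.06,.14) if k=='k' else (bx+.085*k[0],by+.11*k[1],.012)
        o+=list(proj(C,(x+c*L[0]-s*L[1],y+s*L[0]+c*L[1],L[2]))-uv)
    return o
r=least_squares(f,(.58,-.043,-.1,.02,.02),loss='soft_l1');print(r.x,np.degrees(r.x[2]));print(np.round(r.fun.reshape(-1,2),1).tolist())
# handle line in W: wood pixels
E
```

```text
punch [ 0.5791 -0.0512  0.154 ]
knob [0.586  0.0092 0.14  ]
cL [0.5445 0.0708 0.012 ]
cB [ 0.524  -0.1423  0.012 ]
cR [ 0.6869 -0.1588  0.012 ]
mtop [ 0.5691 -0.3084  0.087 ]
b1 [ 0.6107 -0.2658  0.012 ]
b2 [ 0.613  -0.3507  0.012 ]
b3 [ 0.3575 -0.2714  0.012 ]
[ 0.58011041 -0.05000579 -0.09129664  0.03541535  0.01255637] -5.230912136125761
[[-0.8, -1.5], [-1.5, -1.4], [0.5, -2.2], [-0.7, 0.2], [-0.9, -1.8], [0.5, -1.6], [-4.8, 0.3], [-0.5, 1.5], [0.9, -3.6], [-2.1, -1.0], [-1.6, 3.0], [0.5, -1.3], [1.1, -0.4], [1.0, 1.5], [-3.1, -1.4]]
```

```bash
python3 -c "
from h import *
delta((0.510,0.232,0.16),Rt(79.2))"
```

```text
slide [ 0.1402 -0.2848  0.1773]  then twist [-7.0000e-04  1.2000e-03 -1.0169e+00] slide if twist first [ 0.3158 -0.0308  0.1775]
```

Request:
move_arm(targets=[{"hand":-1,"slide":[0.0234,-0.0475,0.0295],"twist":[0,0,0]},{"hand":-1,"slide":[0.0234,-0.0475,0.0295],"twist":[0,0,0]},{"hand":-1,"slide":[0.0234,-0.0475,0.0295],"twist":[0,0,0]},{"hand":-1,"slide":[0.0234,-0.0475,0.0295],"twist":[0,0,0]},{"hand":-1,"slide":[0.0234,-0.0475,0.0295],"twist":[0,0,0]},{"hand":-1,"slide":[0.0234,-0.0475,0.0295],"twist":[0,0,0]},{"hand":-1,"slide":[0,0,0],"twist":[0,0,-0.17]},{"hand":-1,"slide":[0,0,0],"twist":[0,0,-0.17]},{"hand":-1,"slide":[0,0,0],"twist":[0,0,-0.17]},{"hand":-1,"slide":[0,0,0],"twist":[0,0,-0.17]},{"hand":-1,"slide":[0,0,0],"twist":[0,0,-0.17]},{"hand":-1,"slide":[0,0,0],"twist":[0,0,-0.17]}])

```text
t: 3.2
eef_pos: [0.5111, 0.2309, 0.16]
orientation: [[0.181, 0.984, -0.001], [0.984, -0.181, -0.002], [-0.002, -0.001, -1.0]]
wrist_force: [-0.2, -0.1, -0.6]
opening: 0.0854
gripper_force: 0.0
```

Request:
move_arm(targets=[{"hand":-1,"slide":[0,0,0],"twist":[0,0.175,0]},{"hand":-1,"slide":[0,0,0],"twist":[0,0.175,0]},{"hand":-0.3,"slide":[0,0,0],"twist":[0,0,0]},{"hand":-0.3,"slide":[0,0,0],"twist":[0,0,0]}])

```text
t: 3.7
eef_pos: [0.5111, 0.2314, 0.1603]
orientation: [[0.176, 0.982, 0.063], [0.923, -0.187, 0.336], [0.341, -0.001, -0.94]]
wrist_force: [0.6, 1.0, -0.2]
opening: 0.0554
gripper_force: 0.0
```

```bash
python3 - <<'E'
from h import *
from station import sensors, vision
s=sensors.read_state(); print(s['t'],s['qpos'].round(2),s['eef_pos'],s['opening'])
c=vision.capture("wrist"); 
h=cv2.cvtColor(c["img"],cv2.COLOR_RGB2HSV); m=((h[...,0]<25)&(h[...,1]>85)&(h[...,2]>80)).astype(np.uint8)
k,l,st,ce=cv2.connectedComponentsWithStats(m)
for i in range(1,k):
    if st[i,4]<1500: continue
    ys,xs=np.nonzero(l==i); P=np.array([plane(c,(x,y),.010)[:2] for x,y in zip(xs,ys)])*1000
    print(st[i],cv2.minAreaRect(P.astype(np.float32)))
cv2.imwrite("pics/w2.png",c["img"][:,:,::-1])
delta((0.51,0.232,0.022),Rt(79.2,20))
E
```

```text
3.7 [ 0.69  0.66 -1.26  1.98  0.49  0.76 -0.95] [0.51114399 0.23135282 0.16032569] 0.05540265242357384
[ 438    0   71  152 5598] ((698.072021484375, 402.10919189453125), (155.75650024414062, 45.194053649902344), 86.78053283691406)
[  63   76  110  248 9550] ((341.2304992675781, 343.57989501953125), (235.81283569335938, 47.102237701416016), 66.53883361816406)
[ 301  125   32  177 4792] ((521.8352661132812, 294.8729248046875), (168.54373168945312, 29.009113311767578), 79.40917205810547)
[ 576  209   64   66 3070] ((785.4951782226562, 215.7950897216797), (61.401615142822266, 58.85865783691406), 76.711181640625)
slide [-0.0487 -0.0006  0.1301]  then twist [-0.0014  0.0001  0.0032] slide if twist first [-0.0487 -0.0006  0.1301]
```

```bash
python3 -c "
from h import *
delta((0.5095,0.229,0.021),Rt(79.4,20))"
```

```text
slide [-0.0519 -0.0005  0.13  ]  then twist [-0.0002  0.0001 -0.0001] slide if twist first [-0.0519 -0.0006  0.13  ]
```

Request:
move_arm(targets=[{"hand":-0.3,"slide":[-0.013,0,0.0325],"twist":[0,0,0]},{"hand":-0.3,"slide":[-0.013,0,0.0325],"twist":[0,0,0]},{"hand":-0.3,"slide":[-0.013,0,0.0325],"twist":[0,0,0]},{"hand":-0.3,"slide":[-0.013,-0.0005,0.0325],"twist":[0,0,0]},{"hand":-0.3,"slide":[0,0,0],"twist":[0,0,0]},{"hand":-0.3,"slide":[0,0,0],"twist":[0,0,0]}])

```text
t: 4.5
eef_pos: [0.5098, 0.2315, 0.0224]
orientation: [[0.169, 0.984, 0.063], [0.924, -0.18, 0.338], [0.344, 0.002, -0.939]]
wrist_force: [0.4, -0.5, 0.7]
opening: 0.0554
gripper_force: 0.0
```

Request:
move_arm(targets=[{"hand":1,"slide":[0,0,0],"twist":[0,0,0]},{"hand":1,"slide":[0,0,0],"twist":[0,0,0]},{"hand":1,"slide":[0,0,0],"twist":[0,0,0]},{"hand":1,"slide":[0,0,0],"twist":[0,0,0]},{"hand":1,"slide":[0,0,0],"twist":[0,0,0]}], squeeze=40)

```text
t: 5.12
eef_pos: [0.5094, 0.2294, 0.0211]
orientation: [[0.172, 0.983, 0.063], [0.923, -0.183, 0.337], [0.343, 0.0, -0.939]]
wrist_force: [1.0, 1.3, 1.0]
opening: 0.0001
gripper_force: 0.0
```

```bash
cat > bar.py <<'E'
from h import *
from station import vision
def bar(z,seed=None,n="wrist"):
    c=vision.capture(n); h=cv2.cvtColor(c["img"],cv2.COLOR_RGB2HSV); m=((h[...,0]<25)&(h[...,1]>85)&(h[...,2]>80)).astype(np.uint8)
    m=cv2.morphologyEx(m,cv2.MORPH_CLOSE,np.ones((3,3)))
    k,l,st,ce=cv2.connectedComponentsWithStats(m)
    for i in range(1,k):
        if st[i,4]<(400 if n!="wrist" else 1500): continue
        ys,xs=np.nonzero(l==i); P=np.array([plane(c,(x,y),z)[:2] for x,y in zip(xs,ys)])*1000
        print(n,st[i],cv2.minAreaRect(P.astype(np.float32)))
    return c
E
python3 -c "
from bar import *
bar(.010)"
```

```text
wrist [   0    0   51  166 4246] ((371.3648376464844, 371.2122802734375), (95.32075500488281, 28.078317642211914), 83.6899642944336)
wrist [ 563    0   77   66 4308] ((692.202880859375, 339.3574523925781), (38.40959167480469, 43.20323944091797), 79.4736557006836)
wrist [  290    15    56   281 12871] ((522.8155517578125, 302.0357971191406), (155.8856964111328, 29.48335075378418), 79.05934143066406)
```

```bash
python3 -c "
from bar import *
from station import vision
a=[]
for n in('wrist','side'):
    c=vision.capture(n)['img'][:,:,::-1]; a.append(c if n=='wrist' else c[260:420,200:413])
a=[cv2.resize(a[0],(400,300)),cv2.resize(a[1],(400,300))]
cv2.imwrite('pics/w3.png',np.clip(np.hstack(a)*1.4,0,255).astype(np.uint8))"
```

```text
(no output)
```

View pics/w3.png

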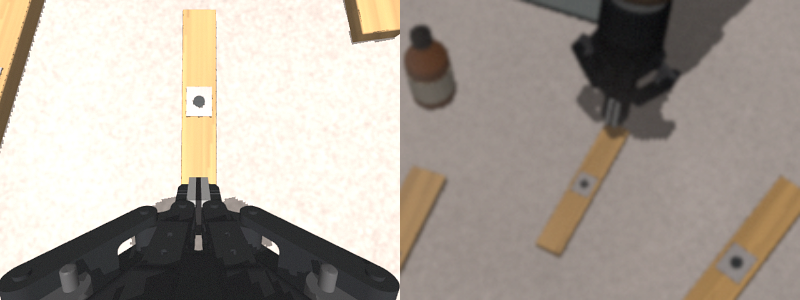

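Picture: the fingers closed just above the bar's end, empty, and the bar is undisturbed. I'll open, go 7 mm lower and grip again.

Request:
move_arm(targets=[{"hand":-0.2,"slide":[0,0,0],"twist":[0,0,0]},{"hand":-0.2,"slide":[0,0,0],"twist":[0,0,0]},{"hand":-0.2,"slide":[0,0,0],"twist":[0,0,0]},{"hand":-0.2,"slide":[-0.002,0,0.007],"twist":[0,0,0]},{"hand":-0.2,"slide":[0,0,0],"twist":[0,0,0]},{"hand":-0.2,"slide":[0,0,0],"twist":[0,0,0]}])

```text
t: 6.02
eef_pos: [0.5093, 0.2301, 0.0136]
orientation: [[0.172, 0.983, 0.062], [0.924, -0.183, 0.337], [0.343, -0.0, -0.939]]
wrist_force: [-0.2, -0.2, -0.5]
opening: 0.051
gripper_force: 0.0
```

Request:
move_arm(targets=[{"hand":1,"slide":[0,0,0],"twist":[0,0,0]},{"hand":1,"slide":[0,0,0],"twist":[0,0,0]},{"hand":1,"slide":[0,0,0],"twist":[0,0,0]},{"hand":1,"slide":[0,0,0],"twist":[0,0,0]}], squeeze=40)

```text
t: 6.52
eef_pos: [0.5095, 0.23, 0.0138]
orientation: [[0.172, 0.983, 0.063], [0.924, -0.183, 0.337], [0.343, 0.0, -0.939]]
wrist_force: [0.1, 0.2, 0.2]
opening: 0.0006
gripper_force: 0.0
```

```bash
python3 -c "
from bar import *
from station import vision
s=vision.capture('side'); w=vision.capture('wrist')
a=cv2.resize(w['img'][240:420,200:440,::-1],(400,300),interpolation=2); b=cv2.resize(s['img'][290:410,240:400,::-1],(400,300),interpolation=2)
cv2.imwrite('pics/w4.png',np.clip(np.hstack([a,b])*1.4,0,255).astype(np.uint8))
print(-w['R'].T@w['t'], w['R'])
for X in [(.5095,.230,.0138),(.506,.211,.01),(.5095+.014*.063,.23+.014*.337,.0138-.013)]: print(proj(w,X),proj(s,X))
bar(.01)
"
```

```text
[0.51041457 0.23869689 0.18368163] [[ 9.83083185e-01 -1.83157400e-01  9.05161350e-04]
 [-1.82496362e-01 -9.79931386e-01 -8.01845153e-02]
 [ 1.55733833e-02  7.86628600e-02 -9.96779627e-01]]
[318.27857734 288.13962712] [312.55128176 331.09956373]
[318.33570353 326.63411758] [316.46846569 325.09780309]
[318.18185625 277.80735917] [311.60865564 335.98103713]
wrist [   0    0   38  120 2289] ((372.3819274902344, 378.89208984375), (66.51199340820312, 19.99549674987793), 79.48946380615234)
wrist [ 573    0   67   60 3336] ((688.0703125, 337.10186767578125), (33.51674270629883, 35.78399658203125), 79.48956298828125)
wrist [  289     6    59   291 13790] ((522.976806640625, 302.3060302734375), (155.26400756835938, 29.534135818481445), 79.25948333740234)
```

View pics/w4.png

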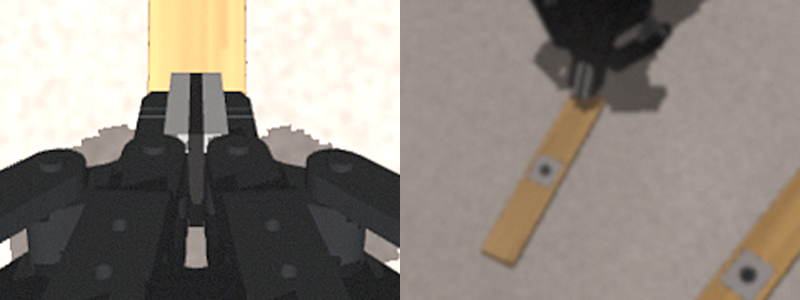

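The shut tips appear to sit higher and further back than nominal. I'll open, move 10 mm further along the bar, and go down in small steps watching for contact.

Request:
move_arm(targets=[{"hand":-0.2,"slide":[0,0,0],"twist":[0,0,0]},{"hand":-0.2,"slide":[0,0,0],"twist":[0,0,0]},{"hand":-0.2,"slide":[0,0,0],"twist":[0,0,0]},{"hand":-0.2,"slide":[0.0073,0,0.009],"twist":[0,0,0]},{"hand":-0.2,"slide":[0,0,0],"twist":[0,0,0]},{"hand":-0.2,"slide":[0,0,0],"twist":[0,0,0]}])

```text
t: 7.42
eef_pos: [0.511, 0.2402, 0.0077]
orientation: [[0.171, 0.983, 0.062], [0.924, -0.182, 0.337], [0.343, -0.0, -0.939]]
wrist_force: [0.4, -0.5, -0.6]
opening: 0.0511
gripper_force: 0.0
```

Request:
move_arm(targets=[{"hand":1,"slide":[0,0,0],"twist":[0,0,0]},{"hand":1,"slide":[0,0,0],"twist":[0,0,0]},{"hand":1,"slide":[0,0,0],"twist":[0,0,0]},{"hand":1,"slide":[0,0,0],"twist":[0,0,0]}], squeeze=40)

```text
t: 7.92
eef_pos: [0.5112, 0.2397, 0.0079]
orientation: [[0.172, 0.983, 0.063], [0.924, -0.183, 0.337], [0.343, 0.0, -0.939]]
wrist_force: [-0.7, 0.4, -0.4]
opening: 0.0002
gripper_force: 0.0
```

Request:
move_arm(targets=[{"hand":-0.2,"slide":[0,0,0],"twist":[0,0,0]},{"hand":-0.2,"slide":[0,0,0],"twist":[0,0,0]},{"hand":-0.2,"slide":[0,0,0],"twist":[0,0,0]},{"hand":-0.2,"slide":[-0.0014,0,0.0038],"twist":[0,0,0]},{"hand":-0.2,"slide":[-0.0014,0,0.0038],"twist":[0,0,0]},{"hand":-0.2,"slide":[0,0,0],"twist":[0,0,0]},{"hand":-0.2,"slide":[0,0,0],"twist":[0,0,0]}])

```text
t: 8.8
eef_pos: [0.5111, 0.2399, -0.0003]
orientation: [[0.172, 0.983, 0.063], [0.924, -0.183, 0.337], [0.343, -0.0, -0.939]]
wrist_force: [0.7, -0.5, 0.5]
opening: 0.0517
gripper_force: 0.0
```

```bash
python3 -c "
from bar import *
from station import vision,sensors
s=vision.capture('side'); w=vision.capture('wrist'); c=vision.capture('scene')
f=lambda im:cv2.resize(im[:,:,::-1],(400,300),interpolation=2)
cv2.imwrite('pics/w5.png',np.clip(np.vstack([np.hstack([f(w['img'][180:420,160:480]),f(s['img'][300:360,280:360])]),np.hstack([f(c['img'][255:330,350:450]),f(s['img'][270:390,240:400])])])*1.4,0,255).astype(np.uint8))
p=sensors.read_state()['eef_pos'];print(p)
for C in(w,s,c): print(proj(C,p),proj(C,p+sensors.read_state()['orientation'][:,2]*.014))
"
```

```text
[ 5.11304155e-01  2.39909505e-01 -1.39255982e-04]
[318.29232794 288.07786306] [318.19269553 277.73518491]
[310.54908554 338.12809431] [309.62235638 342.98747454]
[388.30363153 288.6517024 ] [388.95781603 292.27140014]
```

View pics/w5.png

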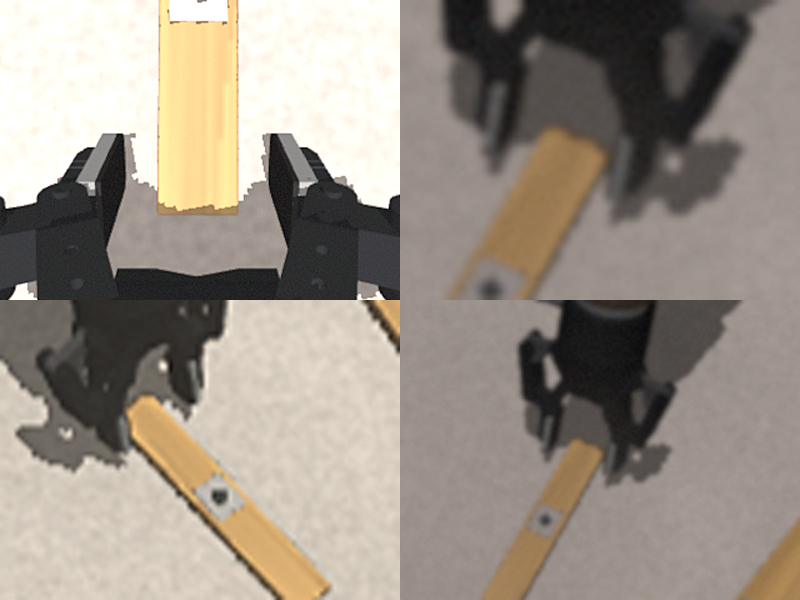

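```bash
python3 -c "
from h import *
d=pickle.load(open('c0.pkl','rb'));S,T=d['scene'],d['side']
a=tri([S,T],[(398.75,281.25),(324,340)]);b=tri([S,T],[(380.5,292.5),(299,333)])
print(a,b,np.linalg.norm(a-b),proj(S,a),proj(T,a),(a+b)/2)
"
```

```text
[0.48118222 0.24748956 0.01357243] [0.53724851 0.23492867 0.00507767] 0.05808068119679171 [398.36537934 280.17849954] [323.1420031  341.08274535] [0.50921536 0.24120911 0.00932505]
```

The tips are still about 10–20 mm above the bench, so the real fingertips are behind the nominal ones. I'll keep going down, feeling for contact.

Request:
move_arm(targets=[{"hand":-0.2,"slide":[-0.0014,0,0.0038],"twist":[0,0,0]},{"hand":-0.2,"slide":[-0.0014,0,0.0038],"twist":[0,0,0]},{"hand":-0.2,"slide":[0,0,0],"twist":[0,0,0]},{"hand":1,"slide":[0,0,0],"twist":[0,0,0]},{"hand":1,"slide":[0,0,0],"twist":[0,0,0]},{"hand":1,"slide":[0,0,0],"twist":[0,0,0]},{"hand":1,"slide":[0,0,0],"twist":[0,0,0]}], squeeze=40)

```text
t: 9.82
eef_pos: [0.5113, 0.2399, -0.0081]
orientation: [[0.172, 0.983, 0.063], [0.924, -0.183, 0.337], [0.343, 0.0, -0.939]]
wrist_force: [-0.8, -2.1, 5.9]
opening: 0.0286
gripper_force: 39.8
```

Gripped: opening 28.6 mm at 40 N. Lift, and look at the bar in hand.

Request:
move_arm(targets=[{"hand":1,"slide":[0.0103,0,-0.0282],"twist":[0,0,0]},{"hand":1,"slide":[0.0103,0,-0.0282],"twist":[0,0,0]},{"hand":1,"slide":[0.0069,0,-0.0188],"twist":[0,0,0]},{"hand":1,"slide":[0,0,0],"twist":[0.03,0,-0.082]},{"hand":1,"slide":[0,0,0],"twist":[0,0,0]},{"hand":1,"slide":[0,0,0],"twist":[0,0,0]}])

```text
t: 10.58
eef_pos: [0.5107, 0.2397, 0.0712]
orientation: [[0.092, 0.995, 0.033], [0.935, -0.098, 0.341], [0.343, -0.001, -0.939]]
wrist_force: [0.3, -0.4, -0.8]
opening: 0.0288
gripper_force: 39.7
```

```bash
python3 -c "
from bar import *
from station import sensors
s=sensors.read_state();print(s['eef_pos'],s['opening'],s['gripper_force'],s['wrist_force'])
for z in (.088,.093): c=bar(z)
bar(.09,n='side')
delta((.494,-.098,.072),s['orientation'])
d=pickle.load(open('c0.pkl','rb'));print(plane(d['scene'],(327,352),0))
"
```

```text
[0.51073289 0.23974534 0.07120693] 0.02879519431051597 39.73620414733887 [ 0.27256174 -0.39939541 -0.83316413]
wrist [    0     0   150   331 16486] ((398.7318115234375, 311.6329345703125), (157.01171875, 33.283477783203125), 66.2945327758789)
wrist [  283     0    69   356 20219] ((515.7967529296875, 294.0941162109375), (165.60501098632812, 29.871091842651367), 84.1136474609375)
wrist [ 523    0   77  139 8768] ((633.8585205078125, 332.0174560546875), (67.95056915283203, 30.966379165649414), 86.6044692993164)
wrist [    0     0   149   331 16452] ((402.5187072753906, 309.5242919921875), (152.03823852539062, 32.20873260498047), 66.45928955078125)
wrist [  283     0    69   356 20216] ((515.490478515625, 292.666748046875), (160.1988983154297, 28.900291442871094), 84.14810180664062)
wrist [ 522    0   79  139 8789] ((629.631591796875, 329.440673828125), (65.74384307861328, 30.385467529296875), 86.70171356201172)
side [301  34  74  28 524] ((713.5368041992188, -725.589599609375), (112.44230651855469, 254.40838623046875), 73.16849517822266)
side [276 305  42  75 958] ((516.359130859375, 301.2571716308594), (169.71173095703125, 30.834245681762695), 84.20667266845703)
side [ 151  350   73  112 2079] ((673.2644653320312, 476.2771301269531), (216.79209899902344, 38.26288604736328), 86.58679962158203)
side [ 336  355   83   99 2093] ((340.2976989746094, 384.1353759765625), (217.4622344970703, 38.484249114990234), 66.59722137451172)
slide [-0.3173  0.0161 -0.1163]  then twist [0.0001 0.0003 0.0014] slide if twist first [-0.3172  0.0165 -0.1164]
[0.74324909 0.23370571 0.        ]
```

Request:
move_arm(targets=[{"hand":1,"slide":[-0.0529,0.0027,-0.0194],"twist":[0,0,0]},{"hand":1,"slide":[-0.0529,0.0027,-0.0194],"twist":[0,0,0]},{"hand":1,"slide":[-0.0529,0.0027,-0.0194],"twist":[0,0,0]},{"hand":1,"slide":[-0.0529,0.0027,-0.0194],"twist":[0,0,0]},{"hand":1,"slide":[-0.0529,0.0027,-0.0194],"twist":[0,0,0]},{"hand":1,"slide":[-0.0529,0.0027,-0.0194],"twist":[0,0,0]},{"hand":1,"slide":[0,0,0],"twist":[0,0,0]},{"hand":1,"slide":[0,0,0],"twist":[0,0,0]}])

```text
t: 11.72
eef_pos: [0.4945, -0.0976, 0.0722]
orientation: [[0.091, 0.995, 0.033], [0.935, -0.097, 0.342], [0.344, -0.0, -0.939]]
wrist_force: [-0.4, 0.8, -0.9]
opening: 0.0285
gripper_force: 39.8
```

```bash
python3 -c "
from bar import *
from station import sensors,vision
s=sensors.read_state();print(s['eef_pos'],s['opening'],s['qpos'].round(2))
w=bar(.090); sd=bar(.09,n='side'); sc=bar(.09,n='scene')
pickle.dump((w,sd,sc),open('a.pkl','wb'))
f=lambda im:cv2.resize(im[:,:,::-1],(400,300),interpolation=2)
b=f(sd['img'][180:300,240:400])
cv2.imwrite('pics/w6.png',np.clip(np.hstack([cv2.resize(w['img'][:300,200:600,::-1],(400,300)),b])*1.4,0,255).astype(np.uint8))
"
```

```text
[ 0.49454134 -0.09763143  0.07221998] 0.028464470696805397 [ 1.26  0.9  -1.21  1.95  0.62  0.92 -0.3 ]
wrist [  283     0    69   356 20229] ((499.5252990722656, -43.555137634277344), (164.57717895507812, 29.685401916503906), 84.15850067138672)
side [302  34  59  26 419] ((719.1718139648438, -762.4775390625), (189.0684814453125, 125.23981475830078), 5.2210917472839355)
side [329 196  32  52 581] ((500.3228759765625, -35.124046325683594), (169.7509307861328, 30.18731689453125), 84.10173034667969)
side [ 151  350   73  112 2066] ((673.123046875, 476.2558898925781), (216.49488830566406, 38.189842224121094), 86.44279479980469)
side [ 336  355   83   99 2089] ((340.1060791015625, 383.73419189453125), (216.5736846923828, 38.45119094848633), 66.59722137451172)
scene [   0    0   76   48 2094] ((516.81787109375, -1408.4439697265625), (319.25927734375, 265.117431640625), 62.8790283203125)
scene [   0   77  134   86 1635] ((732.5175170898438, -857.1175537109375), (383.6436462402344, 187.7216796875), 5.341686248779297)
scene [  9 171  59  61 770] ((975.995849609375, -617.5802612304688), (285.5577697753906, 36.13557815551758), 89.41826629638672)
scene [292 188  46  44 496] ((501.857666015625, -35.440887451171875), (169.56588745117188, 30.741127014160156), 83.4889907836914)
scene [ 431  232   63   77 1116] ((392.6217956542969, 357.0301818847656), (218.34078979492188, 38.96070098876953), 66.53730773925781)
scene [ 366  357   93   89 1793] ((726.530029296875, 448.46240234375), (216.7362518310547, 38.74184036254883), 86.58299255371094)
```

View pics/w6.png

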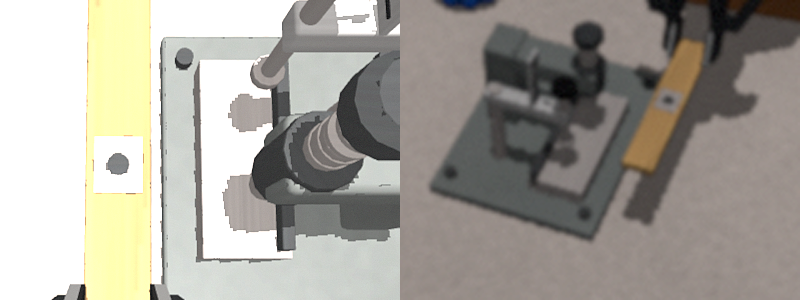

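The picture shows the anvil top's front corners at wrist (400,60) and (403,259), with the rivet at (318,163).

```bash
python3 -c "
from h import *
w,sd,sc=pickle.load(open('a.pkl','rb'))
a=plane(w,(400,60),.03);b=plane(w,(403,259),.03);r=plane(w,(318,163),.091)
u=(a-b)[:2];L=np.linalg.norm(u);u/=L;n=np.array([u[1],-u[0]])
print(a,b,L,np.degrees(np.arctan2(u[1],u[0])),'rivet',r)
# anvil mid from b: +40 along u, +28 along n ; from a: -90
print('punch from b',b[:2]+u*.04+n*.028,'from a',a[:2]-u*.09+n*.028)
"
```

```text
[0.56185785 0.04187292 0.03      ] [ 0.54857846 -0.08704201  0.03      ] 0.12959707665479758 84.11876466138152 rivet [ 0.49990038 -0.04073519  0.091     ]
punch from b [ 0.58052975 -0.05012162] from a [ 0.58048846 -0.05052243]
```

```bash
python3 -c "
from h import *
from station import sensors
s=sensors.read_state();R=s['orientation'];print((R.T@[0,0,-.044]).round(4),(R.T@[.0793,-.0095,0]).round(4),(R.T@[0,0,-.001]).round(5))
"
```

```text
[-0.0151 -0.      0.0413] [-0.0019  0.0798 -0.0007] [-0.00034 -0.       0.00094]
```

Request:
move_arm(targets=[{"hand":1,"slide":[-0.0075,0,0.0207],"twist":[0,0,0]},{"hand":1,"slide":[-0.0075,0,0.0207],"twist":[0,0,0]},{"hand":1,"slide":[0,0,0],"twist":[0,0,0]},{"hand":1,"slide":[-0.0005,0.02,-0.0002],"twist":[0,0,0]},{"hand":1,"slide":[-0.0005,0.02,-0.0002],"twist":[0,0,0]},{"hand":1,"slide":[-0.0005,0.02,-0.0002],"twist":[0,0,0]},{"hand":1,"slide":[-0.0004,0.01,-0.0001],"twist":[0,0,0]},{"hand":1,"slide":[0,0.0098,0],"twist":[0,0,0]},{"hand":1,"slide":[0,0,0],"twist":[0,0,0]},{"hand":1,"slide":[-0.001,0,0.0028],"twist":[0,0,0]},{"hand":1,"slide":[0,0,0],"twist":[0,0,0]},{"hand":1,"slide":[0,0,0],"twist":[0,0,0]}])

```text
t: 13.38
eef_pos: [0.5736, -0.1079, 0.0252]
orientation: [[0.091, 0.995, 0.033], [0.935, -0.097, 0.341], [0.343, -0.0, -0.939]]
wrist_force: [1.2, -0.4, -1.1]
opening: 0.0282
gripper_force: 39.8
```

```bash
python3 -c "
from bar import *
w=bar(.043); pickle.dump(w,open('b.pkl','wb'))"
```

```text
wrist [  283   165    69   191 11168] ((574.4295654296875, -93.65227508544922), (84.4827651977539, 29.678504943847656), 84.27721405029297)
```

Request:
move_arm(targets=[{"hand":1,"slide":[-0.0007,0,0.0019],"twist":[0,0,0]},{"hand":1,"slide":[0,0,0],"twist":[0,0,0]},{"hand":1,"slide":[0,0,0],"twist":[0,0,0]}])

```text
t: 13.8
eef_pos: [0.574, -0.1078, 0.0232]
orientation: [[0.091, 0.995, 0.033], [0.935, -0.096, 0.341], [0.343, -0.0, -0.939]]
wrist_force: [-1.6, -0.1, -0.8]
opening: 0.0283
gripper_force: 39.8
```

Request:
move_arm(targets=[{"hand":1,"slide":[-0.0005,0,0.0014],"twist":[0,0,0]},{"hand":1,"slide":[0,0,0],"twist":[0,0,0]},{"hand":1,"slide":[0,0,0],"twist":[0,0,0]}])

```text
t: 14.18
eef_pos: [0.5741, -0.1078, 0.0219]
orientation: [[0.091, 0.995, 0.033], [0.935, -0.097, 0.341], [0.343, 0.0, -0.939]]
wrist_force: [-0.1, -0.3, 1.0]
opening: 0.0287
gripper_force: 40.0
```

Request:
move_arm(targets=[{"hand":1,"slide":[-0.0002,0,0.0006],"twist":[0,0,0]},{"hand":1,"slide":[0,0,0],"twist":[0,0,0]},{"hand":0,"slide":[0,0,0],"twist":[0,0,0]},{"hand":0,"slide":[0,0,0],"twist":[0,0,0]},{"hand":-0.1,"slide":[0,0,0],"twist":[0,0,0]},{"hand":-0.1,"slide":[0,0,0],"twist":[0,0,0]},{"hand":-0.1,"slide":[0,0,-0.02],"twist":[0,0,0]},{"hand":-0.1,"slide":[0,0,-0.04],"twist":[0,0,0]},{"hand":-0.1,"slide":[0,0,-0.05],"twist":[0,0,0]},{"hand":-0.1,"slide":[0,0,-0.05],"twist":[0,0,0]},{"hand":-0.1,"slide":[0,0,0],"twist":[0,0,0]},{"hand":-0.1,"slide":[0,0,0],"twist":[0,0,0]}])

```text
t: 15.68
eef_pos: [0.5685, -0.1628, 0.1719]
orientation: [[0.091, 0.995, 0.033], [0.935, -0.097, 0.34], [0.342, 0.0, -0.94]]
wrist_force: [0.0, 0.8, -0.2]
opening: 0.047
gripper_force: 0.0
```

```bash
python3 -c "
from bar import *
from station import sensors,vision
s=sensors.read_state();print(s['t'],s['eef_pos'],s['opening'],s['qpos'].round(2))
w=bar(.040); sd=vision.capture('side');pickle.dump((w,sd),open('b.pkl','wb'))
f=lambda im:cv2.resize(im[:,:,::-1],(400,300),interpolation=2)
cv2.imwrite('pics/w7.png',np.clip(np.hstack([cv2.resize(w['img'][:300,120:520,::-1],(400,300)),f(sd['img'][180:270,260:380])])*1.4,0,255).astype(np.uint8))
"
```

```text
15.675 [ 0.56845559 -0.16278919  0.17186482] 0.0469963628230089 [ 1.23  0.89 -1.27  1.66  0.53  1.2  -0.19]
wrist [ 301  149   34  102 2791] ((575.289306640625, -90.6730728149414), (91.56753540039062, 29.66776466369629), 84.20752716064453)
```

View pics/w7.png

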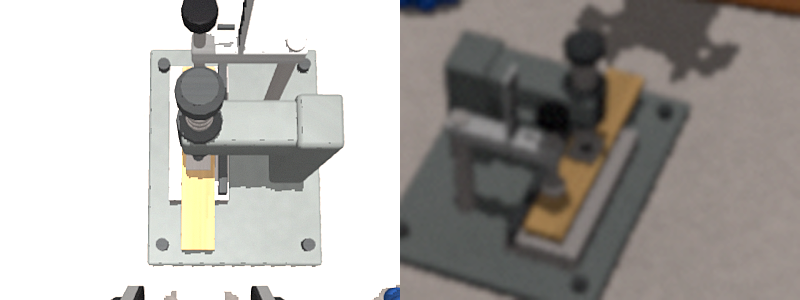

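The bar lies on the anvil along the fence, its near end at wrist (318,250). Numeric check of its position, and the knob/punch position:

```bash
python3 -c "
from h import *
w,sd=pickle.load(open('b.pkl','rb'))
u=np.array([.1025,.9947]);n=np.array([.9947,-.1025]);P=np.array([.5805,-.0503])
for nm,p,z in(('barend',(318,250),.04),('anvil-y front corner',(290,200),.03),('punch',(319,85),.154),('knob',(319,10),.14)):
    q=plane(w,p,z)[:2]; print(nm,q.round(4),'local',((q-P)@n).round(4),((q-P)@u).round(4))
h=cv2.cvtColor(sd['img'],cv2.COLOR_RGB2HSV); m=((h[...,0]<25)&(h[...,1]>85)&(h[...,2]>60)).astype(np.uint8); m[:180]=0;m[270:]=0;m[:,:260]=0;m[:,380:]=0
ys,xs=np.nonzero(m); L=np.array([[(q[:2]-P)@n,(q[:2]-P)@u] for q in(plane(sd,(x,y),.04) for x,y in zip(xs,ys))]);print('side local extents',L.min(0),L.max(0))
"
```

```text
barend [ 0.5713 -0.1363] local -0.0003 -0.0865
anvil-y front corner [ 0.5502 -0.0871] local -0.0264 -0.0398
punch [ 0.5801 -0.0489] local -0.0006 0.0014
knob [0.5857 0.0077] local -0.0008 0.0582
side local extents [-0.10178609 -0.20423117] [0.01499566 0.0913803 ]
```

The bar centre is within 2 mm of the punch axis both ways. Next is the gauge: fingers shut, tool leaned away from the scale plate and the punch head.

```bash
python3 -c "
from h import *
from station import sensors
R=Rt(84.1)@Ro.from_rotvec([np.radians(-25),0,0]).as_matrix()@Ro.from_rotvec([0,np.radians(-8),0]).as_matrix()
np.save('Rg.npy',R); print(R.round(3))
s=sensors.read_state(); R0=s['orientation']
tip=np.array([.5895,.0094,.180]); p=tip+.010*R[:,2]
print('up',(R0.T@[0,0,.10]).round(4)); up=s['eef_pos']+[0,0,.1]
print('across',(R0.T@(np.r_[p[:2],up[2]]-up)).round(4)); print('twist',Ro.from_matrix(R0.T@R).as_rotvec().round(3)); print('down',(R.T@[0,0,p[2]-up[2]]).round(4),p)
"
```

```text
[[ 0.16   0.902  0.402]
 [ 0.979 -0.093 -0.181]
 [-0.126  0.423 -0.897]]
up [ 0.0343 -0.0002 -0.0939]
across [0.1609 0.0093 0.0587]
twist [-0.441 -0.483 -0.039]
down [ 0.0126 -0.0421  0.0894] [0.59351983 0.00758545 0.17102512]
```

Request:
move_arm(targets=[{"hand":1,"slide":[0.0172,0,-0.047],"twist":[0,0,0]},{"hand":1,"slide":[0.0172,0,-0.047],"twist":[0,0,0]},{"hand":1,"slide":[0.0536,0.0031,0.0196],"twist":[0,0,0]},{"hand":1,"slide":[0.0536,0.0031,0.0196],"twist":[0,0,0]},{"hand":1,"slide":[0.0536,0.0031,0.0196],"twist":[0,0,0]},{"hand":1,"slide":[0,0,0],"twist":[-0.11,-0.121,-0.01]},{"hand":1,"slide":[0,0,0],"twist":[-0.11,-0.121,-0.01]},{"hand":1,"slide":[0,0,0],"twist":[-0.11,-0.121,-0.01]},{"hand":1,"slide":[0,0,0],"twist":[-0.11,-0.121,-0.01]},{"hand":1,"slide":[0,0,0],"twist":[0,0,0]},{"hand":1,"slide":[0,0,0],"twist":[0,0,0]}])

```text
t: 17.15
eef_pos: [0.5942, 0.0071, 0.2709]
orientation: [[0.16, 0.902, 0.401], [0.979, -0.093, -0.182], [-0.127, 0.422, -0.898]]
wrist_force: [0.1, -0.3, -0.0]
opening: 0.0001
gripper_force: 0.0
```

```bash
python3 -c "
from h import *
from station import sensors
s=sensors.read_state(); print(s['qpos'].round(2),s['opening']); R=np.load('Rg.npy')
delta((.5935,.0076,.171),R)
"
```

```text
[ 0.85  0.27 -1.22  1.99  0.78  0.85 -0.92] 5.931197813728504e-05
slide [ 0.013  -0.0429  0.0893]  then twist [-0.0008  0.0004  0.0005] slide if twist first [ 0.013  -0.0429  0.0893]
```

Request:
move_arm(targets=[{"hand":1,"slide":[0.0065,-0.0215,0.0446],"twist":[0,0,0]},{"hand":1,"slide":[0.0065,-0.0214,0.0446],"twist":[0,0,0]},{"hand":1,"slide":[0,0,0],"twist":[0,0,0]},{"hand":1,"slide":[0,0,0],"twist":[0,0,0]}])

```text
t: 17.65
eef_pos: [0.595, 0.0076, 0.1725]
orientation: [[0.162, 0.901, 0.403], [0.979, -0.095, -0.181], [-0.125, 0.424, -0.897]]
wrist_force: [-0.5, -0.5, -0.4]
opening: 0.0003
gripper_force: 0.0
```

```bash
python3 -c "
from h import *
from station import sensors,vision
s=sensors.read_state();p=s['eef_pos'];R=s['orientation'];print(p)
sd=vision.capture('side');sc=vision.capture('scene');w=vision.capture('wrist')
f=lambda im:cv2.resize(im[:,:,::-1],(400,300),interpolation=2)
cv2.imwrite('pics/w8.png',np.clip(np.vstack([np.hstack([f(sd['img'][170:260,250:370]),f(sc['img'][180:270,240:360])]),np.hstack([f(w['img'][150:450,120:520]),f(w['img'])])])*1.4,0,255).astype(np.uint8))
for t in(.014,-.010): print([proj(c,p+R[:,2]*t).round(1) for c in(sd,sc,w)])
print([proj(c,(.5867,.0094,.14)).round(1) for c in(sd,sc,w)])
"
```

```text
[0.59504484 0.00764165 0.17253243]
[array([300.1, 203.4]), array([295.6, 224.7]), array([315.9, 276.8])]
[array([303.5, 198.7]), array([299.2, 218. ]), array([315.9, 295.4])]
[array([305.7, 212. ]), array([301.2, 226.9]), array([277.8, 262.1])]
```

View pics/w8.png

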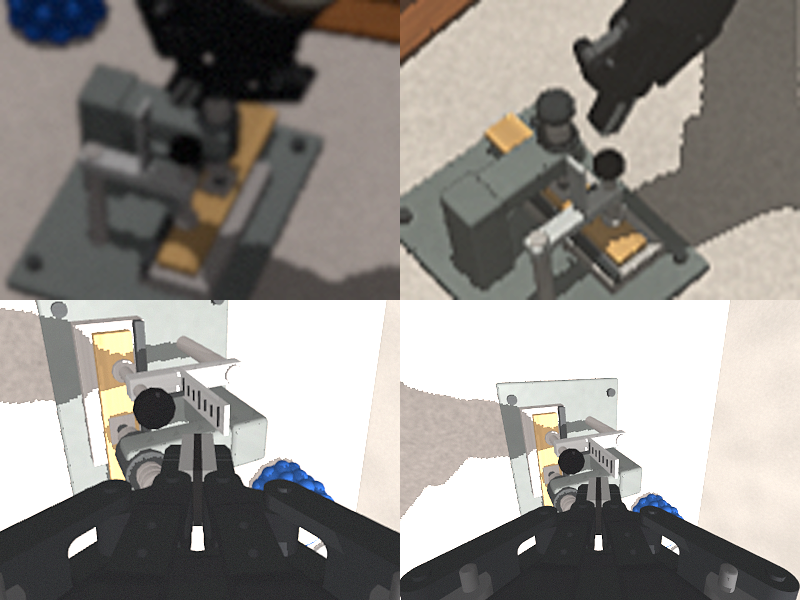

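The scene (302,219) and side (304,200) crops put the shut tips about 10 mm behind the TCP, roughly 40 mm above the knob and nearly over it. Shift 6 mm in −y and go down.

Request:
move_arm(targets=[{"hand":1,"slide":[-0.0059,0.0006,0.0011],"twist":[0,0,0]},{"hand":1,"slide":[0.0019,-0.0064,0.0135],"twist":[0,0,0]},{"hand":1,"slide":[0.0019,-0.0064,0.0135],"twist":[0,0,0]},{"hand":1,"slide":[0,0,0],"twist":[0,0,0]},{"hand":1,"slide":[0,0,0],"twist":[0,0,0]}])

```text
t: 18.42
eef_pos: [0.5943, 0.0015, 0.1424]
orientation: [[0.161, 0.901, 0.404], [0.979, -0.093, -0.183], [-0.127, 0.425, -0.896]]
wrist_force: [0.3, -0.1, 0.3]
opening: 0.0003
gripper_force: 0.0
```

Request:
move_arm(targets=[{"hand":1,"slide":[0.0005,-0.0017,0.0036],"twist":[0,0,0]},{"hand":1,"slide":[0,0,0],"twist":[0,0,0]},{"hand":1,"slide":[0,0,0],"twist":[0,0,0]}])

```text
t: 18.8
eef_pos: [0.5939, 0.0016, 0.1376]
orientation: [[0.161, 0.901, 0.403], [0.979, -0.093, -0.182], [-0.127, 0.424, -0.897]]
wrist_force: [-0.2, -0.2, 0.0]
opening: 0.0001
gripper_force: 0.0
```

Request:
move_arm(targets=[{"hand":1,"slide":[0.0005,-0.0017,0.0036],"twist":[0,0,0]},{"hand":1,"slide":[0,0,0],"twist":[0,0,0]},{"hand":1,"slide":[0,0,0],"twist":[0,0,0]}])

```text
t: 19.18
eef_pos: [0.5938, 0.0017, 0.1333]
orientation: [[0.161, 0.901, 0.403], [0.979, -0.093, -0.182], [-0.127, 0.423, -0.897]]
wrist_force: [0.4, 0.8, -0.5]
opening: -0.0002
gripper_force: 0.0
```

Request:
move_arm(targets=[{"hand":1,"slide":[0.0005,-0.0017,0.0036],"twist":[0,0,0]},{"hand":1,"slide":[0,0,0],"twist":[0,0,0]},{"hand":1,"slide":[0,0,0],"twist":[0,0,0]}])

```text
t: 19.55
eef_pos: [0.5941, 0.0017, 0.1296]
orientation: [[0.161, 0.901, 0.403], [0.979, -0.093, -0.182], [-0.127, 0.424, -0.897]]
wrist_force: [1.0, 0.5, 1.8]
opening: 0.0001
gripper_force: 0.8
```

Request:
move_arm(targets=[{"hand":1,"slide":[0.0006,-0.0021,0.0045],"twist":[0,0,0]},{"hand":1,"slide":[0.0006,-0.0021,0.0045],"twist":[0,0,0]},{"hand":1,"slide":[0,0,0],"twist":[0,0,0]}])

```text
t: 19.92
eef_pos: [0.5941, 0.0017, 0.1192]
orientation: [[0.16, 0.901, 0.403], [0.979, -0.093, -0.182], [-0.127, 0.424, -0.897]]
wrist_force: [-0.4, -0.0, 3.0]
opening: 0.0002
gripper_force: 1.6
```

Request:
move_arm(targets=[{"hand":1,"slide":[0.0006,-0.0021,0.0045],"twist":[0,0,0]},{"hand":1,"slide":[0,0,0],"twist":[0,0,0]},{"hand":1,"slide":[0,0,0],"twist":[0,0,0]}])

```text
t: 20.3
eef_pos: [0.5941, 0.0017, 0.1146]
orientation: [[0.161, 0.901, 0.403], [0.979, -0.093, -0.182], [-0.127, 0.424, -0.897]]
wrist_force: [0.5, -0.0, 4.2]
opening: -0.0001
gripper_force: 2.0
```

Request:
move_arm(targets=[{"hand":1,"slide":[0.0003,-0.0013,0.0027],"twist":[0,0,0]},{"hand":1,"slide":[0,0,0],"twist":[0,0,0]},{"hand":1,"slide":[0,0,0],"twist":[0,0,0]}])

```text
t: 20.68
eef_pos: [0.594, 0.0016, 0.1115]
orientation: [[0.16, 0.901, 0.403], [0.979, -0.093, -0.182], [-0.127, 0.424, -0.897]]
wrist_force: [1.0, 1.0, 4.7]
opening: 0.0001
gripper_force: 2.2
```

Request:
move_arm(targets=[{"hand":1,"slide":[0.0003,-0.0009,0.0018],"twist":[0,0,0]},{"hand":1,"slide":[0,0,0],"twist":[0,0,0]},{"hand":1,"slide":[0,0,0],"twist":[0,0,0]}])

```text
t: 21.05
eef_pos: [0.594, 0.0016, 0.1095]
orientation: [[0.161, 0.901, 0.403], [0.979, -0.093, -0.182], [-0.127, 0.424, -0.897]]
wrist_force: [1.3, 1.0, 3.6]
opening: 0.0003
gripper_force: 2.3
```

Request:
move_arm(targets=[{"hand":1,"slide":[0.0002,-0.0006,0.0013],"twist":[0,0,0]},{"hand":1,"slide":[0,0,0],"twist":[0,0,0]},{"hand":1,"slide":[0,0,0],"twist":[0,0,0]}])

```text
t: 21.42
eef_pos: [0.5943, 0.0017, 0.1088]
orientation: [[0.161, 0.901, 0.404], [0.979, -0.092, -0.183], [-0.127, 0.425, -0.896]]
wrist_force: [-2.3, 1.0, 10.6]
opening: -0.0001
gripper_force: 5.6
```

Request:
move_arm(targets=[{"hand":1,"slide":[0.0002,-0.0006,0.0013],"twist":[0,0,0]},{"hand":1,"slide":[0,0,0],"twist":[0,0,0]},{"hand":1,"slide":[0,0,0],"twist":[0,0,0]}])

```text
t: 21.8
eef_pos: [0.5946, 0.0016, 0.1084]
orientation: [[0.161, 0.9, 0.405], [0.979, -0.092, -0.184], [-0.129, 0.426, -0.895]]
wrist_force: [-8.3, 0.9, 21.2]
opening: 0.0001
gripper_force: 10.8
```

The force jumped to 21 N at 22 mm travel, so the foot is on the bar and has been held. Release upward, then on towards the mallet.

Request:
move_arm(targets=[{"hand":1,"slide":[-0.0025,0.0085,-0.018],"twist":[0,0,0]},{"hand":1,"slide":[-0.0062,0.0212,-0.045],"twist":[0,0,0]},{"hand":1,"slide":[-0.0076,0.0254,-0.0538],"twist":[0,0,0]},{"hand":-1,"slide":[0,0,0],"twist":[0,0,0]},{"hand":-1,"slide":[0,0,0],"twist":[0,0,0]}])

```text
t: 22.42
eef_pos: [0.5924, 0.0001, 0.2353]
orientation: [[0.163, 0.902, 0.4], [0.978, -0.095, -0.184], [-0.128, 0.421, -0.898]]
wrist_force: [-0.4, -0.2, -0.1]
opening: 0.0359
gripper_force: 0.0
```

```bash
python3 -c "
from h import *
from station import sensors
s=sensors.read_state(); R0=s['orientation'];p=s['eef_pos'];print(p,s['t'])
R=Rt(181.4); t=np.array([.509,-.3095,.20])
print('across',(R0.T@(t-p)).round(4))
A=Rt(84.1); print('untilt',Ro.from_matrix(R0.T@A).as_rotvec().round(3),'then yaw',Ro.from_matrix(A.T@R).as_rotvec().round(3))
"
```

```text
[5.92382596e-01 1.00078379e-04 2.35297211e-01] 22.425
across [-0.3119 -0.0607  0.0554]
untilt [ 0.434  0.14  -0.033] then yaw [-0.    -0.    -1.698]
```

Request:
move_arm(targets=[{"hand":-1,"slide":[-0.052,-0.0101,0.0092],"twist":[0,0,0]},{"hand":-1,"slide":[-0.052,-0.0101,0.0092],"twist":[0,0,0]},{"hand":-1,"slide":[-0.052,-0.0101,0.0092],"twist":[0,0,0]},{"hand":-1,"slide":[-0.052,-0.0101,0.0092],"twist":[0,0,0]},{"hand":-1,"slide":[-0.052,-0.0101,0.0092],"twist":[0,0,0]},{"hand":-1,"slide":[-0.052,-0.0101,0.0092],"twist":[0,0,0]},{"hand":-1,"slide":[0,0,0],"twist":[0.145,0.047,-0.011]},{"hand":-1,"slide":[0,0,0],"twist":[0.145,0.047,-0.011]},{"hand":-1,"slide":[0,0,0],"twist":[0.145,0.047,-0.011]}])

```text
t: 23.55
eef_pos: [0.5091, -0.3082, 0.1984]
orientation: [[0.101, 0.995, -0.007], [0.995, -0.101, 0.006], [0.006, -0.008, -1.0]]
wrist_force: [0.8, -0.3, 0.7]
opening: 0.085
gripper_force: 0.0
```

Request:
move_arm(targets=[{"hand":-1,"slide":[0,0,0],"twist":[0,0,-0.17]},{"hand":-1,"slide":[0,0,0],"twist":[0,0,-0.17]},{"hand":-1,"slide":[0,0,0],"twist":[0,0,-0.17]},{"hand":-1,"slide":[0,0,0],"twist":[0,0,-0.17]},{"hand":-1,"slide":[0,0,0],"twist":[0,0,-0.17]},{"hand":-1,"slide":[0,0,0],"twist":[0,0,-0.17]},{"hand":-1,"slide":[0,0,0],"twist":[0,0,-0.17]},{"hand":-1,"slide":[0,0,0],"twist":[0,0,-0.17]},{"hand":-1,"slide":[0,0,0],"twist":[0,0,-0.17]},{"hand":-1,"slide":[0,0,0],"twist":[0,0,-0.17]},{"hand":-1,"slide":[0,0,0],"twist":[0,0,0]},{"hand":-1,"slide":[0,0,0],"twist":[0,0,0]}])

```text
t: 25.05
eef_pos: [0.5107, -0.3075, 0.1996]
orientation: [[-1.0, -0.027, -0.0], [-0.027, 1.0, 0.003], [0.0, 0.003, -1.0]]
wrist_force: [0.4, -0.6, 0.2]
opening: 0.0853
gripper_force: 0.0
```

```bash
python3 - <<'E'
from bar import *
from station import sensors,vision
s=sensors.read_state(); print(s['t'],s['eef_pos'],s['orientation'].round(3).tolist(),s['qpos'].round(2),s['opening'])
w=vision.capture('wrist');pickle.dump(w,open('m.pkl','wb'))
im=w['img'];h=cv2.cvtColor(im,cv2.COLOR_RGB2HSV)
print([proj(w,x).round(0) for x in((.569,-.308,.087),(.509,-.3095,.0605),(.33,-.3135,.0605),(.612,-.2658,.012),(.613,-.351,.012))])
for x in((.54,-.309,.0605),(.52,-.309,.0605),(.49,-.309,.0605),(.44,-.309,.0605),(.50,-.34,.012),(.50,-.28,.012)):
    q=proj(w,x).round().astype(int); print(x,q,h[q[1],q[0]] if 0<=q[0]<640 and 0<=q[1]<480 else None)
E
```

```text
25.05 [ 0.51068977 -0.30749365  0.19956981] [[-1.0, -0.027, -0.0], [-0.027, 1.0, 0.003], [0.0, 0.003, -1.0]] [ 1.39  0.89 -1.43  1.69  0.89  1.39  1.41] 0.08527064450911316
[array([316., 302.]), array([316., 226.]), array([316.,  -8.]), array([353., 309.]), array([276., 308.])]
(0.54, -0.309, 0.0605) [315 260] [ 17 115 129]
(0.52, -0.309, 0.0605) [316 238] [ 16 114 128]
(0.49, -0.309, 0.0605) [317 205] [ 16 110 128]
(0.44, -0.309, 0.0605) [318 145] [ 18 109 230]
(0.5, -0.34, 0.012) [286 206] [ 12 145  97]
(0.5, -0.28, 0.012) [345 208] [ 12 141  87]
```

```bash
python3 - <<'E'
from h import *
w=pickle.load(open('m.pkl','rb'));h=cv2.cvtColor(w['img'],cv2.COLOR_RGB2HSV).astype(int)
for r in(60,100,130,205,225,245,265):
    g=h[r]; m=np.nonzero((g[:,0]>=14)&(g[:,0]<=24)&(g[:,1]>80)&(g[:,1]<130)&(g[:,2]>60))[0]; m=m[(m>290)&(m<350)]
    if len(m): a,b=plane(w,(m.min(),r),.0605),plane(w,(m.max(),r),.0605); print(r,m.min(),m.max(),len(m),'x',a[0].round(3),'yc',((a+b)/2)[1].round(4),'w',(b-a)[1].round(4))
# dark head region
g=(h[...,2]<45)&(h[...,1]<120); print([ (r,np.nonzero(g[r,240:400])[0][[0,-1]]+240 if g[r,240:400].any() else None, g[r,240:400].sum()) for r in(270,280,290,300,310,320,330)])
E
```

```text
60 298 327 30 x 0.376 yc -0.3154 w 0.0227
100 299 327 29 x 0.405 yc -0.3143 w 0.0225
130 299 327 29 x 0.428 yc -0.3138 w 0.023
205 300 326 27 x 0.49 yc -0.3123 w 0.0226
225 300 326 27 x 0.508 yc -0.3119 w 0.023
245 300 326 27 x 0.527 yc -0.3115 w 0.0234
[(270, array([291, 335]), np.int64(45)), (280, array([289, 337]), np.int64(49)), (290, array([287, 339]), np.int64(23)), (300, array([286, 340]), np.int64(20)), (310, array([288, 338]), np.int64(25)), (320, array([295, 330]), np.int64(18)), (330, None, np.int64(0))]
```

Request:
move_arm(targets=[{"hand":-1,"slide":[0.0036,-0.0044,0.04],"twist":[0,0,0]},{"hand":-1,"slide":[0,0,0.05],"twist":[0,0,0]},{"hand":-1,"slide":[0,0,0.05],"twist":[0,0,0]},{"hand":-1,"slide":[0,0,0.0395],"twist":[0,0,0]},{"hand":-1,"slide":[0,0,0],"twist":[0,0,0]},{"hand":-1,"slide":[0,0,0],"twist":[0,0,0]}])

```text
t: 25.85
eef_pos: [0.5092, -0.3123, 0.0232]
orientation: [[-1.0, -0.029, 0.003], [-0.029, 1.0, 0.002], [-0.003, 0.001, -1.0]]
wrist_force: [0.5, 0.5, 0.8]
opening: 0.0854
gripper_force: 0.0
```

Request:
move_arm(targets=[{"hand":1,"slide":[0,0,0],"twist":[0,0,0]},{"hand":1,"slide":[0,0,0],"twist":[0,0,0]},{"hand":1,"slide":[0,0,0],"twist":[0,0,0]},{"hand":1,"slide":[0,0,0],"twist":[0,0,0]},{"hand":1,"slide":[0,0,0],"twist":[0,0,0]},{"hand":1,"slide":[0,0,0],"twist":[0,0,0]}], squeeze=110)

```text
t: 26.6
eef_pos: [0.5084, -0.3123, 0.0225]
orientation: [[-1.0, -0.029, 0.002], [-0.029, 1.0, 0.001], [-0.002, 0.001, -1.0]]
wrist_force: [-1.3, 0.3, 6.2]
opening: 0.022
gripper_force: 108.9
```

Request:
move_arm(targets=[{"hand":1,"slide":[0,0,-0.01],"twist":[0,0,0]},{"hand":1,"slide":[0,0,-0.02],"twist":[0,0,0]},{"hand":1,"slide":[0,0,-0.03],"twist":[0,0,0]},{"hand":1,"slide":[0,0,-0.04],"twist":[0,0,0]},{"hand":1,"slide":[0,0,0],"twist":[0,0,0]},{"hand":1,"slide":[0,0,0],"twist":[0,0,0]},{"hand":1,"slide":[0,0,0],"twist":[0,0,0]}])

```text
t: 27.48
eef_pos: [0.5069, -0.3123, 0.1202]
orientation: [[-1.0, -0.029, -0.001], [-0.029, 1.0, 0.003], [0.0, 0.003, -1.0]]
wrist_force: [0.1, -0.3, -4.0]
opening: 0.0221
gripper_force: 108.0
```

```bash
python3 - <<'E'
from h import *
from station import sensors,vision
s=sensors.read_state(); p=s['eef_pos'];R=s['orientation'];print(s['t'],p,R.round(3).tolist(),s['wrist_force'],s['ft_torque'],s['opening'])
w=vision.capture('wrist');sd=vision.capture('side');sc=vision.capture('scene');pickle.dump((w,sd,sc),open('m2.pkl','wb'))
h=cv2.cvtColor(w['img'],cv2.COLOR_RGB2HSV).astype(int)
# handle apparent width vs row -> depth: width 24mm
for r in range(20,260,30):
    g=h[r]; m=np.nonzero((g[:,0]>=13)&(g[:,0]<=25)&(g[:,1]>70)&(g[:,1]<160)&(g[:,2]>60))[0]; m=m[(m>270)&(m<370)]
    if len(m): print(r,m.min(),m.max(),len(m))
# head in side & scene: dark blob near expected
for n,c in(('side',sd),('scene',sc)):
    e=proj(c,(p[0]+.06,p[1],p[2]+.015+.0215)); g=(c['img'].max(2)<45).astype(np.uint8); 
    print(n,'expected centre of head at',e.round(1)); x,y=e.round().astype(int)
    for r in range(y-22,y+26,4): q=np.nonzero(g[r,x-25:x+26])[0]; print(r,(q.min()+x-25,q.max()+x-25,len(q)) if len(q) else None,end=' ')
    print()
E
```

```text
27.475 [ 0.50687677 -0.31234688  0.1201838 ] [[-1.0, -0.029, -0.001], [-0.029, 1.0, 0.003], [0.0, 0.003, -1.0]] [ 0.12388197 -0.33462206 -3.95341613] [-0.03203264  0.18603488 -0.02227565] 0.02212937433374365
20 278 353 76
50 277 368 89
80 272 369 87
110 272 368 89
140 271 369 86
170 271 369 87
200 271 367 85
230 271 365 83
side expected centre of head at [347.6 121.8]
100 (np.int64(348), np.int64(373), 15) 104 (np.int64(355), np.int64(373), 18) 108 (np.int64(365), np.int64(373), 5) 112 (np.int64(339), np.int64(373), 20) 116 (np.int64(338), np.int64(373), 25) 120 (np.int64(338), np.int64(373), 28) 124 (np.int64(338), np.int64(373), 29) 128 (np.int64(338), np.int64(373), 29) 132 (np.int64(338), np.int64(372), 26) 136 (np.int64(338), np.int64(371), 23) 140 (np.int64(340), np.int64(352), 13) 144 None 
scene expected centre of head at [219.1 153.4]
131 (np.int64(221), np.int64(244), 24) 135 (np.int64(226), np.int64(244), 19) 139 (np.int64(229), np.int64(244), 16) 143 (np.int64(214), np.int64(244), 19) 147 (np.int64(209), np.int64(244), 24) 151 (np.int64(209), np.int64(240), 20) 155 (np.int64(211), np.int64(228), 18) 159 (np.int64(212), np.int64(229), 18) 163 (np.int64(213), np.int64(230), 18) 167 (np.int64(214), np.int64(230), 17) 171 (np.int64(217), np.int64(227), 11) 175 None
```

```bash
cat > tilt.py <<'E'
from h import *
from scipy.optimize import minimize
def mask(c,p):
    g=(c['img'].max(2)<48).astype(np.uint8); return g
def hull(c,p,th,dz=.027,yaw=np.radians(1.5),dx=.06):
    # mallet rotated by pitch th (about its y axis through the grip)
    X=np.array([np.cos(yaw),np.sin(yaw),0]);Y=np.array([-X[1],X[0],0]);Z=np.array([0,0,1.])
    Xr=np.cos(th)*X-np.sin(th)*Z; Zr=np.sin(th)*X+np.cos(th)*Z  # th>0: head sags
    o=np.asarray(p)+[0,0,dz]+dx*Xr
    P=[o+Zr*z+.025*(np.cos(a)*Xr+np.sin(a)*Y) for z in(-.0375,.0375) for a in np.linspace(0,2*np.pi,40)]
    return cv2.convexHull(np.array([proj(c,q) for q in P],np.float32))
def est(cs,p,ths=np.radians(np.arange(-16,31,2))):
    for n,c in cs:
        g=mask(c,p);r=[]
        for t in ths:
            best=-1
            for dx in(.056,.06,.064):
                h=hull(c,p,t,dx=dx);m=np.zeros(g.shape,np.uint8);cv2.fillPoly(m,[np.round(h*16).astype(np.int32)],1,shift=4)
                ring=cv2.dilate(m,np.ones((5,5)))-m
                best=max(best,(g&m).sum()/m.sum()-.7*(g&ring).sum()/ring.sum())
            r.append(best)
        i=np.argmax(r);print(n,'tilt',np.degrees(ths[i]),'score',round(r[i],3),np.round(r,2))
E
python3 - <<'E'
from tilt import *
w,sd,sc=pickle.load(open('m2.pkl','rb'))
est((('side',sd),('scene',sc)),(.5069,-.3123,.1202))
d=pickle.load(open('c0.pkl','rb')); print('control at rest'); est((('side',d['side']),('scene',d['scene'])),(.507,-.312,.0225))
E
```

```text
side tilt 4.0 score 0.798 [0.43 0.47 0.51 0.55 0.64 0.71 0.76 0.78 0.79 0.8  0.8  0.79 0.77 0.72
 0.65 0.6  0.55 0.52 0.49 0.46 0.44 0.43 0.42 0.39]
scene tilt 4.0 score 0.87 [0.46 0.51 0.54 0.63 0.67 0.72 0.78 0.82 0.85 0.84 0.87 0.84 0.83 0.77
 0.71 0.63 0.59 0.55 0.53 0.52 0.49 0.49 0.47 0.46]
control at rest
side tilt 0.0 score 0.811 [0.5  0.51 0.54 0.56 0.61 0.66 0.72 0.77 0.81 0.8  0.79 0.79 0.78 0.74
 0.68 0.61 0.57 0.53 0.5  0.48 0.47 0.45 0.44 0.44]
scene tilt 0.0 score 0.845 [0.5  0.53 0.59 0.63 0.69 0.74 0.77 0.83 0.84 0.83 0.84 0.82 0.8  0.77
 0.73 0.66 0.61 0.57 0.53 0.49 0.5  0.46 0.46 0.46]
```

Held firmly with only a slight sag (≤3–4°). Move the head above the punch.

Request:
move_arm(targets=[{"hand":1,"slide":[0,0,-0.03],"twist":[0,0,0]},{"hand":1,"slide":[0,0,-0.045],"twist":[0,0,0]},{"hand":1,"slide":[0,0,-0.04],"twist":[0,0,0]},{"hand":1,"slide":[-0.0022,0.03,0],"twist":[0,0,0]},{"hand":1,"slide":[-0.004,0.05,0],"twist":[0,0,0]},{"hand":1,"slide":[-0.004,0.05,0],"twist":[0,0,0]},{"hand":1,"slide":[-0.004,0.05,0],"twist":[0,0,0]},{"hand":1,"slide":[-0.004,0.05,0],"twist":[0,0,0]},{"hand":1,"slide":[-0.003,0.03,0],"twist":[0,0,0]},{"hand":1,"slide":[0,0,0],"twist":[0,0,0]},{"hand":1,"slide":[0,0,0],"twist":[0,0,0]},{"hand":1,"slide":[0,0,0],"twist":[0,0,0]}])

```text
t: 29.12
eef_pos: [0.5213, -0.0535, 0.2367]
orientation: [[-1.0, -0.027, 0.001], [-0.027, 1.0, 0.002], [-0.001, 0.002, -1.0]]
wrist_force: [-1.1, -0.9, -3.8]
opening: 0.0221
gripper_force: 108.4
```

```bash
python3 - <<'E'
from tilt import *
from station import sensors,vision
s=sensors.read_state(); p=s['eef_pos'];print(s['t'],p,s['orientation'].round(3).tolist(),s['qpos'].round(2),s['opening'])
sd=vision.capture('side');sc=vision.capture('scene');est((('side',sd),('scene',sc)),p)
E
```

```text
29.125 [ 0.52129068 -0.05346865  0.23668499] [[-1.0, -0.027, 0.001], [-0.027, 1.0, 0.002], [-0.001, 0.002, -1.0]] [ 1.09  0.68 -1.47  1.83  0.71  1.31  1.03] 0.022117570942366774
side tilt 2.0 score 0.828 [0.51 0.54 0.56 0.59 0.65 0.71 0.76 0.82 0.81 0.83 0.81 0.8  0.79 0.7
 0.63 0.57 0.54 0.52 0.5  0.46 0.45 0.44 0.42 0.4 ]
scene tilt 6.000000000000001 score 0.879 [0.47 0.51 0.55 0.61 0.67 0.73 0.77 0.84 0.85 0.85 0.88 0.88 0.83 0.75
 0.69 0.64 0.6  0.57 0.55 0.53 0.52 0.5  0.49 0.48]
```

Strike.

Request:
move_arm(targets=[{"hand":1,"slide":[0,0,0.016],"twist":[0,0,0]},{"hand":1,"slide":[0,0,0.026],"twist":[0,0,0]},{"hand":1,"slide":[0,0,0.026],"twist":[0,0,0]},{"hand":1,"slide":[0,0,0.022],"twist":[0,0,0]},{"hand":1,"slide":[0,0,0.002],"twist":[0,0,0]}])

```text
t: 29.85
eef_pos: [0.5201, -0.0521, 0.1441]
orientation: [[-1.0, -0.029, -0.001], [-0.029, 1.0, 0.001], [0.001, 0.001, -1.0]]
wrist_force: [-8.2, -1.6, 10.6]
opening: 0.0224
gripper_force: 112.3
```

Request:
move_arm(targets=[{"hand":1,"slide":[0,0,0.002],"twist":[0,0,0]},{"hand":1,"slide":[0,0,0],"twist":[0,0,0]}])

```text
t: 30.1
eef_pos: [0.5201, -0.052, 0.1438]
orientation: [[-1.0, -0.029, -0.001], [-0.029, 1.0, -0.0], [0.001, 0.0, -1.0]]
wrist_force: [-12.2, -2.6, 14.8]
opening: 0.0219
gripper_force: 113.1
```

```bash
python3 - <<'E'
from tilt import *
from station import sensors,vision
s=sensors.read_state(); p=s['eef_pos'];print(s['t'],p,s['ft_torque'])
sd=vision.capture('side');sc=vision.capture('scene');est((('side',sd),('scene',sc)),p)
E
```

```text
30.1 [ 0.52011042 -0.05202053  0.14380957] [-0.46248398  1.87189712 -0.11615342]
side tilt -2.0 score 0.756 [0.57 0.61 0.64 0.68 0.71 0.74 0.74 0.76 0.74 0.74 0.7  0.63 0.57 0.54
 0.5  0.48 0.47 0.47 0.44 0.42 0.4  0.37 0.35 0.31]
scene tilt -4.0 score 0.818 [0.59 0.63 0.68 0.72 0.75 0.79 0.82 0.81 0.82 0.8  0.76 0.68 0.64 0.62
 0.58 0.57 0.57 0.53 0.49 0.48 0.44 0.44 0.44 0.43]
```

The force is 19 N above the held weight with no further travel, so the punch is hard down on the bar. Lift and carry back.

Request:
move_arm(targets=[{"hand":1,"slide":[0,0,-0.025],"twist":[0,0,0]},{"hand":1,"slide":[0,0,-0.04],"twist":[0,0,0]},{"hand":1,"slide":[0,0,-0.03],"twist":[0,0,0]},{"hand":1,"slide":[0.0022,-0.03,0],"twist":[0,0,0]},{"hand":1,"slide":[0.004,-0.05,0],"twist":[0,0,0]},{"hand":1,"slide":[0.004,-0.05,0],"twist":[0,0,0]},{"hand":1,"slide":[0.004,-0.05,0],"twist":[0,0,0]},{"hand":1,"slide":[0.004,-0.05,0],"twist":[0,0,0]},{"hand":1,"slide":[0.003,-0.03,0],"twist":[0,0,0]},{"hand":1,"slide":[0,0,0.05],"twist":[0,0,0]},{"hand":1,"slide":[0,0,0.05],"twist":[0,0,0]},{"hand":1,"slide":[0,0,0],"twist":[0,0,0]}])

```text
t: 31.7
eef_pos: [0.5051, -0.3123, 0.134]
orientation: [[-1.0, -0.029, -0.004], [-0.029, 1.0, 0.005], [0.004, 0.005, -1.0]]
wrist_force: [-0.2, 0.4, -3.6]
opening: 0.0222
gripper_force: 110.0
```

```bash
python3 - <<'E'
from tilt import *
from station import sensors,vision
s=sensors.read_state(); p=s['eef_pos'];print(s['t'],p,s['orientation'].round(3).tolist(),s['opening'],s['wrist_force'],s['ft_torque'])
w=vision.capture('wrist');sd=vision.capture('side');sc=vision.capture('scene');est((('side',sd),('scene',sc)),p)
# apparent difference of handle in wrist vs first lift
w0=pickle.load(open('m2.pkl','rb'))[0]
for W in(w0,w):
    h=cv2.cvtColor(W['img'],cv2.COLOR_RGB2HSV).astype(int)
    o=[]
    for r in(60,100,140,180,220):
        g=h[r];m=np.nonzero((g[:,0]>=14)&(g[:,0]<=24)&(g[:,1]>70)&(g[:,1]<135)&(g[:,2]>110))[0];m=m[(m>260)&(m<380)];o.append((r,m.min(),m.max(),len(m)) if len(m) else None)
    print(o)
E
```

```text
31.7 [ 0.50507324 -0.31227879  0.13403175] [[-1.0, -0.029, -0.004], [-0.029, 1.0, 0.005], [0.004, 0.005, -1.0]] 0.022170291035070303 [-0.2228562   0.43090119 -3.56458035] [ 0.02065904  0.15573427 -0.05683199]
side tilt -8.0 score 0.787 [0.58 0.67 0.73 0.77 0.79 0.78 0.78 0.76 0.74 0.71 0.66 0.64 0.58 0.56
 0.51 0.49 0.46 0.45 0.44 0.41 0.39 0.38 0.36 0.34]
scene tilt -4.0 score 0.858 [0.6  0.67 0.74 0.8  0.79 0.83 0.86 0.83 0.83 0.74 0.68 0.63 0.58 0.57
 0.52 0.52 0.5  0.48 0.47 0.47 0.43 0.44 0.43 0.42]
[(60, np.int64(280), np.int64(353), 74), (100, np.int64(281), np.int64(352), 72), (140, np.int64(282), np.int64(351), 70), (180, np.int64(283), np.int64(350), 68), (220, np.int64(284), np.int64(349), 66)]
[(60, np.int64(284), np.int64(353), 70), (100, np.int64(285), np.int64(352), 68), (140, np.int64(285), np.int64(351), 67), (180, np.int64(286), np.int64(351), 66), (220, np.int64(286), np.int64(349), 64)]
```

Mallet is pitched head-up by about 5°; level it with the tool, then lower to the rest.

Request:
move_arm(targets=[{"hand":1,"slide":[0,0,0],"twist":[0,0.08,0]},{"hand":1,"slide":[-0.0032,0,0.04],"twist":[0,0,0]},{"hand":1,"slide":[-0.0032,0,0.04],"twist":[0,0,0]},{"hand":1,"slide":[0,0,0],"twist":[0,0,0]},{"hand":1,"slide":[0,0,0],"twist":[0,0,0]}])

```text
t: 32.48
eef_pos: [0.5101, -0.3126, 0.0602]
orientation: [[-0.997, -0.029, -0.074], [-0.029, 1.0, -0.001], [0.074, 0.001, -0.997]]
wrist_force: [1.1, -0.9, -2.8]
opening: 0.022
gripper_force: 110.1
```

```bash
python3 - <<'E'
from tilt import *
from station import sensors,vision
s=sensors.read_state(); p=s['eef_pos'];print(s['t'],p,s['orientation'].round(3).tolist(),s['wrist_force'])
sd=vision.capture('side');sc=vision.capture('scene');est((('side',sd),('scene',sc)),p)
E
```

```text
32.475 [ 0.51006514 -0.31263388  0.06018588] [[-0.997, -0.029, -0.074], [-0.029, 1.0, -0.001], [0.074, 0.001, -0.997]] [ 1.13405192 -0.94576425 -2.81729516]
side tilt 6.000000000000001 score 0.758 [0.4  0.43 0.49 0.54 0.6  0.65 0.66 0.68 0.71 0.73 0.73 0.76 0.74 0.67
 0.62 0.58 0.55 0.53 0.5  0.5  0.49 0.48 0.47 0.48]
scene tilt 2.0 score 0.883 [0.43 0.5  0.55 0.63 0.69 0.74 0.82 0.87 0.87 0.88 0.88 0.86 0.81 0.75
 0.71 0.65 0.61 0.57 0.56 0.54 0.51 0.49 0.48 0.46]
```

Request:
move_arm(targets=[{"hand":1,"slide":[0.0035,0,0.015],"twist":[0,0,0]},{"hand":1,"slide":[-0.0011,0,0.015],"twist":[0,0,0]},{"hand":1,"slide":[0,0,0],"twist":[0,0,0]},{"hand":1,"slide":[0,0,0],"twist":[0,0,0]}])

```text
t: 33.08
eef_pos: [0.5034, -0.3122, 0.0274]
orientation: [[-0.997, -0.029, -0.078], [-0.029, 1.0, 0.0], [0.078, 0.003, -0.997]]
wrist_force: [0.4, -0.5, -3.1]
opening: 0.0224
gripper_force: 110.1
```

Request:
move_arm(targets=[{"hand":1,"slide":[-0.0003,0,0.004],"twist":[0,0,0]},{"hand":1,"slide":[0,0,0],"twist":[0,0,0]},{"hand":1,"slide":[0,0,0],"twist":[0,0,0]}])

```text
t: 33.45
eef_pos: [0.5034, -0.3124, 0.0237]
orientation: [[-0.997, -0.029, -0.078], [-0.029, 1.0, -0.0], [0.078, 0.002, -0.997]]
wrist_force: [-0.3, 0.4, -2.4]
opening: 0.022
gripper_force: 110.1
```

Request:
move_arm(targets=[{"hand":1,"slide":[-0.0001,0,0.0015],"twist":[0,0,0]},{"hand":1,"slide":[0,0,0],"twist":[0,0,0]},{"hand":1,"slide":[0,0,0],"twist":[0,0,0]}])

```text
t: 33.83
eef_pos: [0.5033, -0.3125, 0.0225]
orientation: [[-0.997, -0.029, -0.078], [-0.029, 1.0, -0.001], [0.078, 0.002, -0.997]]
wrist_force: [-3.0, 0.3, 2.0]
opening: 0.0218
gripper_force: 111.1
```

Request:
move_arm(targets=[{"hand":1,"slide":[0,0,0.0005],"twist":[0,0,0]},{"hand":0.3,"slide":[0,0,0],"twist":[0,0,0]},{"hand":0,"slide":[0,0,0],"twist":[0,0,0]},{"hand":-0.5,"slide":[0,0,0],"twist":[0,0,0]},{"hand":-0.5,"slide":[0,0,0],"twist":[0,0,0]},{"hand":-0.5,"slide":[0,0,-0.02],"twist":[0,0,0]},{"hand":-0.5,"slide":[0,0,-0.04],"twist":[0,0,0]},{"hand":-0.5,"slide":[0,0,-0.06],"twist":[0,0,0]},{"hand":-0.5,"slide":[0,0,-0.06],"twist":[0,0,0]},{"hand":-0.5,"slide":[0,0,0],"twist":[0,0,0]},{"hand":-0.5,"slide":[0,0,0],"twist":[0,0,0]}])

```text
t: 35.2
eef_pos: [0.5173, -0.3124, 0.2018]
orientation: [[-0.997, -0.029, -0.078], [-0.029, 1.0, -0.002], [0.078, 0.001, -0.997]]
wrist_force: [0.1, -0.2, -0.2]
opening: 0.064
gripper_force: 0.0
```

```bash
python3 - <<'E'
from bar import *
from tilt import est
from station import sensors,vision
s=sensors.read_state(); p=s['eef_pos'];print(s['t'],p,s['wrist_force'])
sd=vision.capture('side');sc=vision.capture('scene');w=vision.capture('wrist')
est((('side',sd),('scene',sc)),(.507,-.312,.0225))
h=cv2.cvtColor(w['img'],cv2.COLOR_RGB2HSV).astype(int)
for r in(60,100,140,180,205,225,245):
    g=h[r]; m=np.nonzero((g[:,0]>=14)&(g[:,0]<=24)&(g[:,1]>80)&(g[:,1]<130)&(g[:,2]>60))[0]; m=m[(m>280)&(m<360)]
    if len(m): a,b=plane(w,(m.min(),r),.0605),plane(w,(m.max(),r),.0605); print(r,len(m),'x',a[0].round(3),'yc',((a+b)/2)[1].round(4),'w',(b-a)[1].round(4))
# bar end + punch/knob vs start images: differences
b=pickle.load(open('b.pkl','rb'))[1]; d=cv2.absdiff(b['img'],sd['img']).max(2)
print('press region changed px (side)',(d[185:265,255:350]>40).sum()); ys,xs=np.nonzero(d[185:265,255:350]>40); print(list(zip(xs+255,ys+185))[:20])
d0=pickle.load(open('c0.pkl','rb'))
for n,im in(('scene',sc),('side',sd)):
    e=cv2.absdiff(d0[n]['img'],im['img']).max(2); q=proj(im,(.567,-.31,.05)).astype(int); print(n,'mallet head diff',(e[q[1]-20:q[1]+20,q[0]-15:q[0]+15]>40).sum())
for uv,n in(((190,242),'scene'),((327,340),'scene')):
    e=cv2.absdiff(d0[n]['img'],sc['img']).max(2); print('bystander diff',(e[uv[1]-25:uv[1]+25,uv[0]-25:uv[0]+25]>40).sum())
E
```

```text
35.2 [ 0.51731569 -0.31240032  0.20179421] [ 0.08932583 -0.15687513 -0.24379494]
side tilt 2.0 score 0.799 [0.51 0.54 0.55 0.6  0.63 0.69 0.73 0.78 0.78 0.8  0.79 0.78 0.76 0.68
 0.61 0.55 0.5  0.49 0.47 0.47 0.46 0.47 0.49 0.51]
scene tilt 0.0 score 0.889 [0.53 0.59 0.63 0.69 0.75 0.82 0.84 0.88 0.89 0.85 0.86 0.83 0.78 0.72
 0.68 0.61 0.56 0.55 0.53 0.49 0.49 0.45 0.47 0.45]
60 28 x 0.368 yc -0.3172 w 0.0219
100 29 x 0.398 yc -0.3168 w 0.0232
140 28 x 0.43 yc -0.3154 w 0.0229
180 27 x 0.464 yc -0.3149 w 0.0225
205 27 x 0.485 yc -0.3142 w 0.0228
225 26 x 0.503 yc -0.3133 w 0.0222
245 27 x 0.521 yc -0.3132 w 0.0233
press region changed px (side) 353
[(np.int64(314), np.int64(185)), (np.int64(315), np.int64(185)), (np.int64(316), np.int64(185)), (np.int64(317), np.int64(185)), (np.int64(318), np.int64(185)), (np.int64(319), np.int64(185)), (np.int64(320), np.int64(185)), (np.int64(321), np.int64(185)), (np.int64(322), np.int64(185)), (np.int64(323), np.int64(185)), (np.int64(324), np.int64(185)), (np.int64(325), np.int64(185)), (np.int64(326), np.int64(185)), (np.int64(327), np.int64(185)), (np.int64(328), np.int64(185)), (np.int64(329), np.int64(185)), (np.int64(330), np.int64(185)), (np.int64(331), np.int64(185)), (np.int64(332), np.int64(185)), (np.int64(333), np.int64(185))]
scene mallet head diff 308
side mallet head diff 72
bystander diff 0
bystander diff 0
```

```bash
python3 - <<'E'
from h import *
from station import vision
sd=vision.capture('side'); b=pickle.load(open('b.pkl','rb'))[1]
for c in(b,sd):
    h=cv2.cvtColor(c['img'],cv2.COLOR_RGB2HSV); m=((h[...,0]<25)&(h[...,1]>85)&(h[...,2]>60))[185:265,285:345]
    ys,xs=np.nonzero(m); print(len(xs),xs.mean()+285,ys.mean()+185,xs.min()+285,xs.max()+285,ys.min()+185,ys.max()+185)
d=cv2.absdiff(b['img'],sd['img']).max(2)>40; ys,xs=np.nonzero(d[195:265,255:345]); print(len(xs),ys.min()+195 if len(ys) else 0,ys.max()+195 if len(ys) else 0)
E
```

```text
437 315.4004576659039 227.64988558352402 297 332 201 251
432 315.31018518518516 227.86805555555554 297 332 201 251
37 195 203
```

The bar, punch and gauge look unchanged, the mallet is back upright on its rest, and the hand is clear. Handing in.

```bash
python3 -c "
from station import job_done
print(job_done())"
```

```text
the job is handed in; nothing more can be done
None
```

I placed the bar, pressed and released the gauge, drove the punch down onto the bar with the mallet and put the mallet back on its rest, then handed the job in at about 35 s; the station gave no verdict.

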